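# Check an alloy disc with a handheld contact analyser

## Task

Take the handheld analyser out of its dock and press its spring nose squarely on the middle of the steel sample disc in the tilted stage, gently, at about 5 N, keeping it steady for at least one and a half seconds. Then put the analyser back in its dock, nose down and fully seated, and let go. Do not push hard on the stage or shift the bottles and the flask around it.

Things in the scene. Friction and masses are not known exactly. Their poses are not given: they have to be found in the camera images.
- reader: Handheld analyser, loose, about 0.35 kg, standing nose down in the dock. Origin at its nose tip, z along its axis from nose to handle top (up in the dock). z 0 to 12: steel nose, 18 across, flat end; 12 to 60: black neck, 28 across; 60 to 70: orange collar, 52 across; 69 to 150: white handle. It measures the same whichever way it is turned about z.
- handle (a point): On the analyser's axis, 126 above the nose tip, where to grip; axes as the analyser. The handle is 44 along x by 32 along y, its upright flat sides at y = -16 and +16 faced in black (grip these, 10 either way along z will do); small screen on -x. The handle's top is 24 above this point.
- nose_tip (a point): The analyser's origin: middle of the nose's flat end while sprung out; axes as the analyser. The nose slides up to 8 mm into the neck against a spring: 2 N to start it, then 1 N more per mm, so 5 N is 3 mm in; it bottoms at 10 N. This point does not move with the nose.
- dock: The fixed grey dock, origin under its centre on the bench, z up: foot 100 x 100 x 10, two cheeks on its y sides, and a white plate 92 x 92, 12 thick, top at z 75, with a round opening 38 across in its centre, in which the neck hangs while the collar rests on the plate. The handle's flats face within 0.1 rad of the dock's y and -y.
- dock_seat (a point): Centre of the opening at the top face of the dock's white plate (z 75 in the dock's frame); axes as the dock. The underside of the collar (60 up the analyser) lies here when seated.
- stage: The fixed sample stage, origin under its centre on the bench, z up: grey foot 110 along x, 120 along y, 12 high; aluminium cheeks at y = -43 and +43, up to z 83, with black knobs out to y = 58; between them a blue block 66 along x, 68 along y, 28 thick, tilted about the y axis through z 66, so that its face looks up and towards -x. The block is stiff and stays as set.
- tilt_block (a joint): Tilt of the blue block, rad: 0 level, growing as its face turns to the stage's -x side; it starts between 0.3 and 0.6.
- seat (a point): Centre of the blue block's face; z is the face's outward normal, y the pivot axis. The flat steel sample disc, 36 across, is clamped in the block, centred on this z axis and square to it, and stands out by 4 to 18; how far differs from sample to sample and is not measured: feel for it along z. It does not give when pressed.
- sample_1: White bottle with white cap, 38 across, 76 high, loose; leave it. Origin under its centre.
- sample_2: The same kind of white bottle, 38 across, 76 high, loose; leave it. Origin under its centre.
- flask_100b: Clear round-bellied flask with a long neck and stopper, 61 across, 165 high, loose; leave it. Origin under its centre.

How it is judged:
By the outcome, as a careful person would: the job done as asked, in the order asked, and still so for the second after the job is handed in, with the robot touching nothing.
It also fails if it takes over 58 s, if anything falls off the work surface, if the arm or the gripper's body presses on something with over 40 N, if the wrist force passes 120 N, or if a joint passes its speed limit or range.

## Robot

A 6-joint arm with a two-finger parallel gripper is mounted at the origin on a cart in front of the work surface, level with it; the furniture and walls round the work are solid. World frame = base frame: x ahead of the robot, y to its left, z up, the work surface at z = 0. Lengths are in m, angles in rad, forces in N, time in s.
With the tool pointing down it reaches from about 0.375 to 0.9 m from the base axis. Payload 3.1 kg.
Tool frame: the origin (TCP) lies at the very end of the fingers, on their centre line; the grasp point (between the pads) lies 19 mm behind it; z points along the fingers, y is the direction in which the jaws open and shut (so a half turn about z gives the same grasp; the last joint's range is limited). The gripper opens to 87 mm and grips with 3 to 60 N. Pads are 19 mm wide; open, the fingers measure 117 mm over their backs; the gripper's body (75 mm by 190 mm) begins 51 mm behind the grasp point.
Start: joints at [0.995, 0.527, 1.433, -0, 1.181, -0.178], TCP at [0.242, 0.576, 0.223] pointing down, gripper open.
Joint ranges: [-3.08, 3.08], [-0.75, 2.2], [0.22, 2.44], [-1.43, 4.57], [0, 2.65], [-2.85, 2.85]. Speed limits (rad/s): [2.79, 2.79, 3.14, 3.14, 3.14, 3.14].

## Interface

Orientations are given as a unit quaternion [x, y, z, w].
In Python, from rig import robot gives the robot as it stands. The module is installed in compiled form; this text tells all that it offers.
- The arm moves only by the tool carry_out, never from a script. Its argument "series" is a list of rows, each a list of 7 numbers: the shift along the tool's x, y, z in mm, then the turn, a rotation vector about the tool's x, y, z in degrees, then the gripper command: -1 is shut, 1 is fully open, values between are in proportion. In form: [[tx, ty, tz, rx, ry, rz, claw], ...]. A call has 1 to 8 rows; each row is the pose to reach, as a shift and turn from the pose measured when the call began, along the tool's axes at that moment; what a row does not reach only later rows make up. A row lasts 1/8 s, in which the tool goes at most 62.5 mm and 10.7 degrees, less where a joint would pass 70% of its speed; a pose out of reach is approached as far as the arm can. A call with a gripper value outside its range is refused whole. The fingers move at their own pace and stop on an object; "force" is the grip in N (left out, the last holds). Time passes only in rows, so rows that repeat a pose let the fingers close. It gives the time, the measured TCP pose, the force and the opening at its end, in the units of the state.
- robot.get_obs(): the state, without advancing time (a new reading comes with each control period).
- robot.camera(name): name is "scene" or "top" or "wrist"; returns a dict with "pixels" (400x640x3 uint8, red, green, blue), "fx", "fy", "cx", "cy" (pixels), "position" and "attitude" of the camera in the world. Camera axes: x right, y down, z forward; pixel columns grow to the right and rows downward; lengths in m; the calibration is good to about 2 mm. The wrist camera is an equidistant fisheye: a pixel r from the principal point sees the ray r / f radians off the axis. A picture is of the moment at which its call begins. There is no depth.
- robot.hand_in(): hands the job in, once; it reports no verdict.
The state is a dict: "time": time; "q": joint angles; "joint_velocities": joint speeds; "joint_torque": joint torques, N m; "position": TCP position; "tool_rot": TCP orientation; "ft_force": force on the tool from outside, world axes, zero at the start; "moment": the same for the moment, N m; "grip_width": finger opening in m.
Only numpy, scipy, OpenCV 4.12 (cv2) and the standard library are available. Lean on these libraries where they do the work, as an engineer would, in place of code of your own. Each camera call takes 0.05 s, during which the arm holds its last target.

## Working session

There is one attempt and no reset: what is moved stays moved. The work goes in short steps, Python scripts to look and compute and a tool call to move; the robot and the scene stay as the last step left them, time stands still between calls to the robot, and variables do not carry over. Pictures are saved under pics/ and viewed, and the job is handed in when it is done.

Besides the shell and the picture viewer there is one more tool, called in YAML: its name, and indented under it one key for each argument. carry_out: Moves the arm, as the interface text tells. Its arguments: {"type":"object","properties":{"series":{"type":"array"},"force":{"type":"number"}},"required":["series"]}

```bash
mkdir -p pics; ls
python3 - <<'E'
from rig import robot
import cv2
o=robot.get_obs();print({k:o[k] for k in o})
for n in("scene","top","wrist"):
    c=robot.camera(n);cv2.imwrite(f"pics/a_{n}.png",c["pixels"][:,:,::-1]);print(n,{k:c[k] for k in c if k!="pixels"})
E
```

```text
pics
{'time': 0.0, 'q': array([ 9.94496991e-01,  5.28481896e-01,  1.43393547e+00,  1.21151798e-05,
        1.18137622e+00, -1.78470802e-01]), 'joint_velocities': array([-0.00011052,  0.00022846, -0.00011588,  0.00066983, -0.00072249,
        0.00082206]), 'joint_torque': array([-5.02860930e-04, -4.40052259e+01, -1.76594013e+01,  6.34587323e-02,
        5.82776265e-02, -1.86695625e-04]), 'position': array([0.24167542, 0.57557424, 0.22155142]), 'tool_rot': array([ 1.97607264e-01,  9.80280653e-01, -1.02096532e-03, -4.10719627e-04]), 'ft_force': array([ 0.43030899, -0.00062439, -0.10333764]), 'moment': array([-0.01879845, -0.00318748, -0.00473818]), 'grip_width': 0.08709781883742546}
scene {'fx': 408.8749723893535, 'fy': 408.8749723893535, 'cx': 324.59945637116226, 'cy': 201.9386307505161, 'position': array([-0.14397752,  0.5540883 ,  0.45386075]), 'attitude': array([-0.35629046,  0.75455648, -0.49882285,  0.23425926])}
top {'fx': 485.00719137980343, 'fy': 485.00719137980343, 'cx': 318.5744479379571, 'cy': 191.05622465517635, 'position': array([0.32675697, 0.04815207, 1.15163656]), 'attitude': array([-0.70382272,  0.70740484, -0.05342172,  0.03685221])}
wrist {'fx': 309.70691628693146, 'fy': 309.70691628693146, 'cx': 312.8198095508385, 'cy': 203.32747553419358, 'position': array([0.1726419 , 0.60507713, 0.38248537]), 'attitude': array([0.82455813, 0.54845285, 0.07588015, 0.11638541])}
```

View pics/a_scene.png

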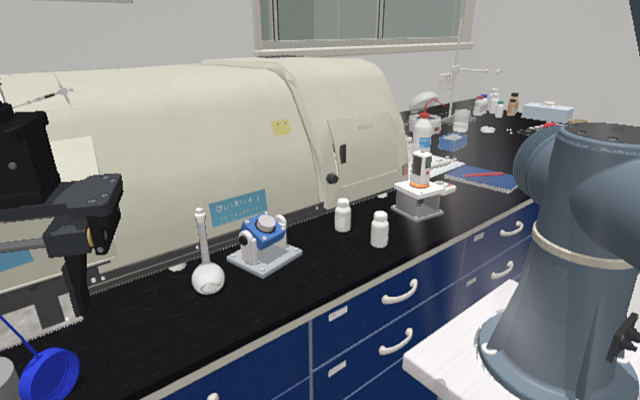

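View pics/a_top.png

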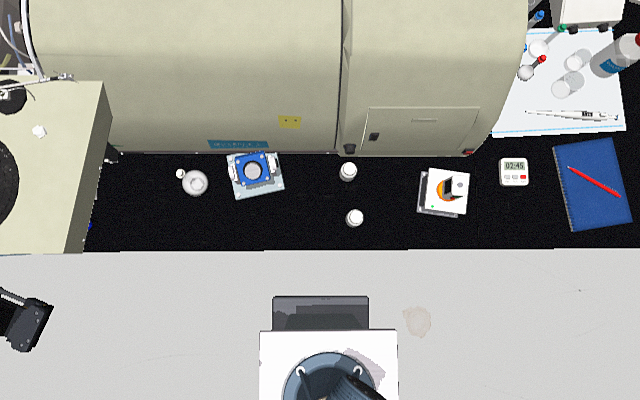

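View pics/a_wrist.png

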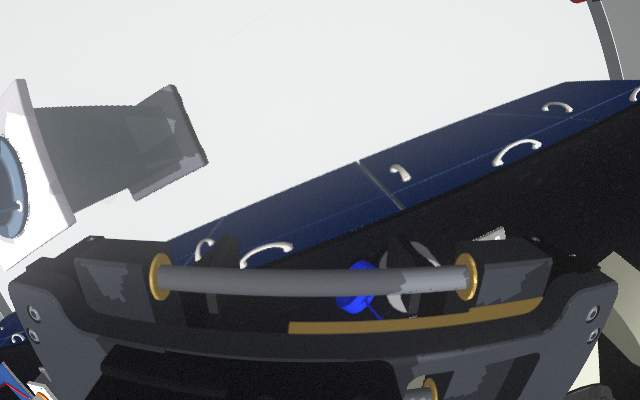

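```bash
cat > h.py <<'E'
import numpy as np,cv2
from scipy.spatial.transform import Rotation as R
from rig import robot
def ray(c,u,v,fish=False):
    x=(u-c["cx"])/c["fx"];y=(v-c["cy"])/c["fy"]
    if fish:
        r=np.hypot(x,y);d=np.array([0,0,1.]) if r<1e-9 else np.array([x/r*np.sin(r),y/r*np.sin(r),np.cos(r)])
    else: d=np.array([x,y,1.])
    d=R.from_quat(c["attitude"]).apply(d);return np.array(c["position"]),d/np.linalg.norm(d)
def plane(c,u,v,z,fish=False):
    p,d=ray(c,u,v,fish);return p+d*(z-p[2])/d[2]
def tri(rs):
    A=np.zeros((3,3));b=np.zeros(3)
    for p,d in rs:
        M=np.eye(3)-np.outer(d,d);A+=M;b+=M@p
    x=np.linalg.solve(A,b);return x,[np.linalg.norm((np.eye(3)-np.outer(d,d))@(x-p)) for p,d in rs]
def proj(c,P,fish=False):
    d=R.from_quat(c["attitude"]).inv().apply(np.atleast_2d(P)-c["position"])
    if fish:
        th=np.arctan2(np.hypot(d[:,0],d[:,1]),d[:,2]);s=th/np.hypot(d[:,0],d[:,1])
        x,y=d[:,0]*s,d[:,1]*s
    else: x,y=d[:,0]/d[:,2],d[:,1]/d[:,2]
    return np.c_[x*c["fx"]+c["cx"],y*c["fy"]+c["cy"]]
def crop(c,u0,v0,w,h,k,name):
    cv2.imwrite("pics/"+name,cv2.resize(c["pixels"][v0:v0+h,u0:u0+w,::-1],None,fx=k,fy=k,interpolation=cv2.INTER_NEAREST))
E
python3 - <<'E'
from h import *
t=robot.camera("top");s=robot.camera("scene")
crop(t,165,140,135,70,5.9,"b1.png");crop(t,400,150,90,75,8,"b2.png")
crop(s,180,190,130,110,6,"b3.png");crop(s,370,140,100,90,6,"b4.png")
for n,u,v,z in[("dock",445,190,.075),("stage",254,171,.08),("flask",195,183,.03),("b1",348,172,.076),("b2",355,217,.076),("edge",348,250,0),("base",330,385,0.1)]:print(n,plane(t,u,v,z).round(3))
E
```

```text
dock [ 0.466 -0.263  0.075]
stage [0.51  0.166 0.08 ]
flask [0.491 0.308 0.03 ]
b1 [ 0.508 -0.044  0.076]
b2 [ 0.406 -0.058  0.076]
edge [ 0.334 -0.048  0.   ]
base [0.055 0.002 0.1  ]
```

View pics/b1.png

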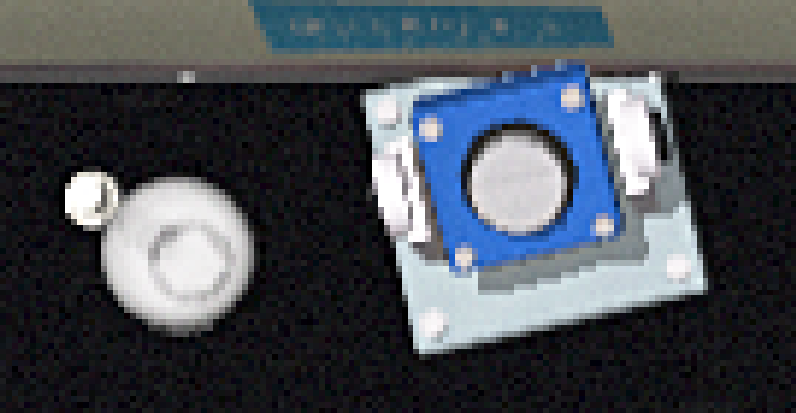

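View pics/b2.png

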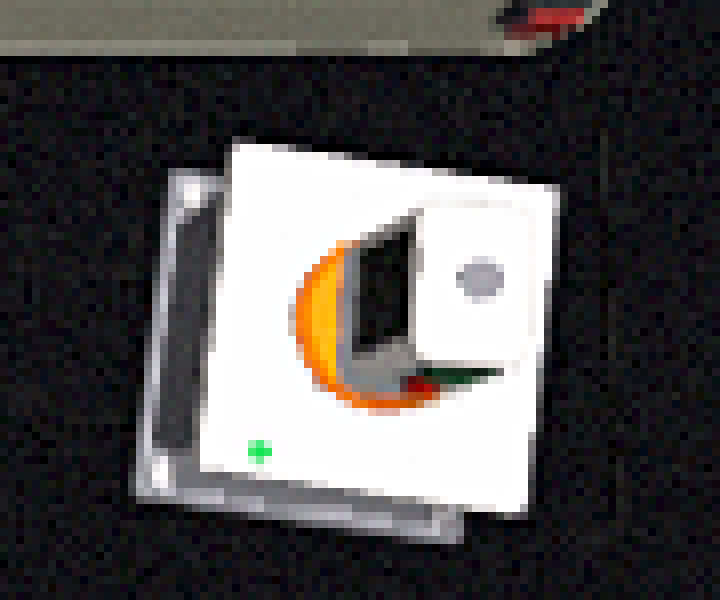

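View pics/b3.png

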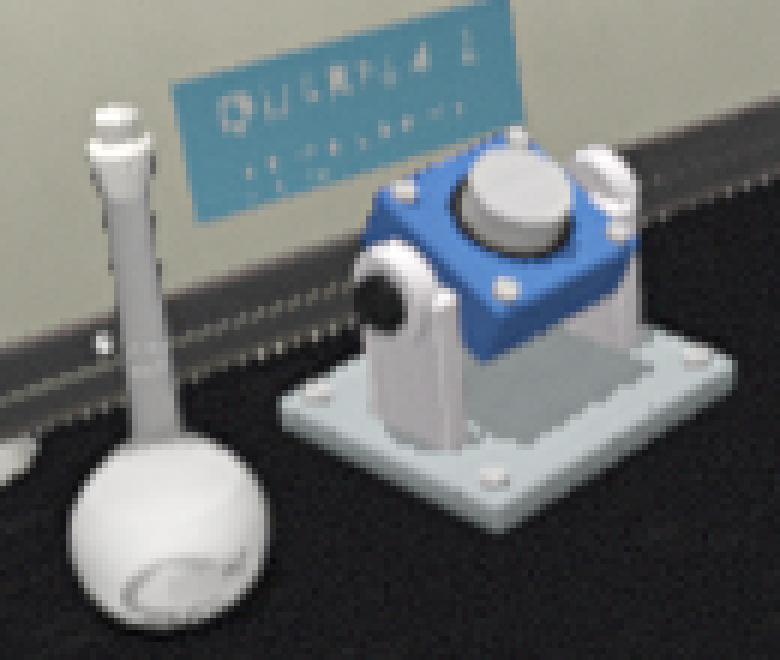

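View pics/b4.png

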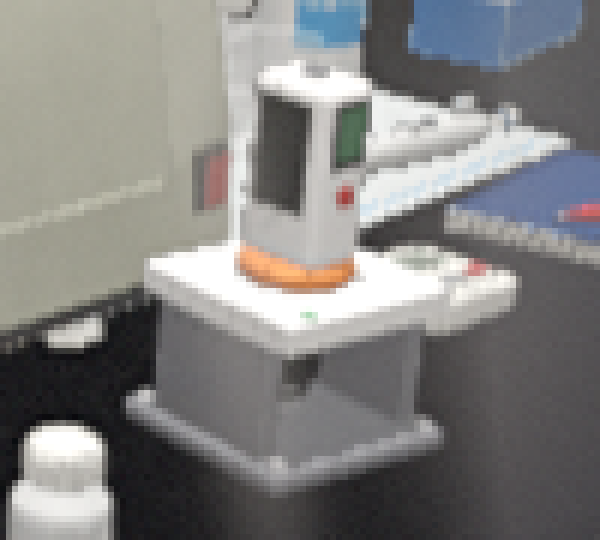

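Run:
```python
from h import *
t=robot.camera("top");s=robot.camera("scene")
T1=lambda x,y:ray(t,165+x/5.9-.5,140+y/5.9-.5)
T2=lambda x,y:ray(t,400+x/8-.5,150+y/8-.5)
S1=lambda x,y:ray(s,180+x/6-.5,190+y/6-.5)
S2=lambda x,y:ray(s,370+x/6-.5,140+y/6-.5)
def m(n,a,b):
    x,e=tri([a,b]);print(n,x.round(4),"gap",np.round(e[0]*2000,1));return x
m("readertop",T2(480,278),S2(318,70))
UL=m("UL",T1(430,128),S1(405,190));UR=m("UR",T1(571,97),S1(517,135));LL=m("LL",T1(463,257),S1(507,288));LR=m("LR",T1(604,225),S1(619,232))
d=m("disc",T1(520,180),S1(518,190))
c=(UL+UR+LL+LR)/4;print("c",c)
ex=(UL+UR-LL-LR);ey=(UL+LL-UR-LR);print(np.linalg.norm(ex)/2,np.linalg.norm(ey)/2)
n=np.cross(ex,ey);n/=np.linalg.norm(n);print("n",n,"tilt",np.arccos(n[2]),"yaw",np.arctan2(-n[1],-n[0]),"yaw from ey",np.arctan2(-ey[0],ey[1]),"disc-c along n",(d-c)@n,"perp",(d-c)-n*((d-c)@n))
for nme,x,y in[("ULp",232,140),("URp",560,186),("LLp",200,470),("LRp",527,516)]:
    p,dd=T2(x,y);print(nme,(p+dd*(.075-p[2])/dd[2]).round(4))
m("plate near corner",T2(200,470),S2(288,345));m("foot fr corner",T1(415,355),S1(500,525))
m("flask top",T1(92,200),S1(118,112))
for x,y,z in[(360,95,.012),(415,355,.012),(705,292,.012),(675,72,.012)]:
    p,dd=T1(x,y);print("foot",(p+dd*(z-p[2])/dd[2]).round(4))
```

```text
readertop [ 0.4655 -0.2664  0.1691] gap 1.5
UL [0.5294 0.2014 0.0939] gap 1.0
UR [0.5413 0.1492 0.0949] gap 0.2
LL [0.4837 0.1912 0.0721] gap 1.2
LR [0.4962 0.1382 0.0708] gap 0.7
disc [0.5105 0.1684 0.0908] gap 0.1
c [0.51265761 0.16999757 0.08291764]
0.05194377432797777 0.053988177942938274
n [-0.42906745 -0.10173464  0.89752504] tilt 0.45667190206817443 yaw 0.2328071818003662 yaw from ey 0.22730164740613867 disc-c along n 0.008163308946907304 perp [ 0.00130848 -0.0008076   0.00053399]
ULp [ 0.5191 -0.227   0.075 ]
URp [ 0.5056 -0.32    0.075 ]
LLp [ 0.4253 -0.2147  0.075 ]
LRp [ 0.412  -0.3063  0.075 ]
plate near corner [ 0.4265 -0.215   0.0707] gap 2.1
foot fr corner [0.4531 0.2179 0.0071] gap 2.6
flask top [0.4914 0.3089 0.1656] gap 2.4
foot [0.559 0.242 0.012]
foot [0.4534 0.2183 0.012 ]
foot [0.4783 0.1028 0.012 ]
foot [0.5683 0.1151 0.012 ]
```

```bash
cat >> h.py <<'E'
def pose(o=None):
    o=o or robot.get_obs();return np.array(o["position"]),R.from_quat(o["tool_rot"])
def frame(yaw,tilt=0):
    """tool R: reader axes at yaw/tilt; tool z=-reader z, tool y=reader y, tool x=-reader x"""
    M=(R.from_euler('z',yaw)*R.from_euler('y',-tilt)).as_matrix()
    return R.from_matrix(np.c_[-M[:,0],M[:,1],-M[:,2]])
def go(P,Rt):
    p,r=pose();s=r.inv().apply(np.array(P)-p)*1000;w=np.degrees((r.inv()*Rt).as_rotvec())
    print("shift",s.round(1),"turn",w.round(2),"rows",round(max(np.linalg.norm(s)/62.5,np.linalg.norm(w)/10.7),1))
E
python3 - <<'E'
from h import *
w=robot.camera("wrist");p,r=pose()
print(proj(w,[p,p+r.apply([0,0,.1]),p+r.apply([0,.04,0]),p+r.apply([.1,0,0]),p+r.apply([.1,0,.1])],True))
print("cam in tool",r.inv().apply(w["position"]-p),r.inv().apply(ray(w,w["cx"],w["cy"],True)[1]))
go([.42,.22,.34],frame(.1))
E
```

```text
[[312.93111041 252.38655941]
 [312.98828381 203.82531837]
 [381.90923575 251.63079973]
 [313.04635656  69.37342242]
 [313.06118251  87.46290843]]
cam in tool [ 7.51463819e-02  3.27368754e-05 -1.60678360e-01] [-2.75448285e-01 -6.65822112e-04  9.61315660e-01]
shift [-302.  -259.4 -117.5] turn [-1.000e-02 -1.000e-02 -2.852e+01] rows 6.6
```

carry_out:
  series:
    - [-100,-90,-110,0,0,-8,1]
    - [-302,-259,-118,0,0,-28.5,1]
    - [-302,-259,-118,0,0,-28.5,1]
    - [-302,-259,-118,0,0,-28.5,1]
    - [-302,-259,-118,0,0,-28.5,1]
    - [-302,-259,-118,0,0,-28.5,1]
    - [-302,-259,-118,0,0,-28.5,1]
    - [-302,-259,-118,0,0,-28.5,1]

```text
time: 1.4
position: [0.4223, 0.2179, 0.3416]
tool_rot: [-0.047, 0.999, -0.0, 0.001]
ft_force: [-0.6, 0.4, -0.5]
grip_width: 0.0868
```

Run:
```python
from h import *
o=robot.get_obs();print(o["time"],o["q"],o["position"]);go([.40,-.20,.30],frame(-.1))
w=robot.camera("wrist");cv2.imwrite("pics/c1.png",w["pixels"][:,:,::-1])
```

```text
1.4 [ 2.41150068e-01  1.85676121e-01  1.62828953e+00 -9.10427312e-04
  1.32484205e+00 -1.42330674e+00] [0.42228908 0.21788592 0.34157592]
shift [  61.5 -413.9   41.6] turn [-1.000e-02  1.700e-01  1.111e+01] rows 6.7
```

View pics/c1.png

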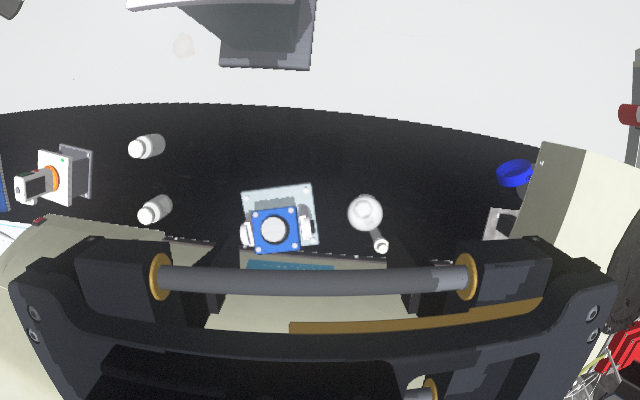

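Run:
```python
from h import *
w=robot.camera("wrist");crop(w,225,170,110,85,7,"c2.png")
```

```text
(no output)
```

View pics/c2.png

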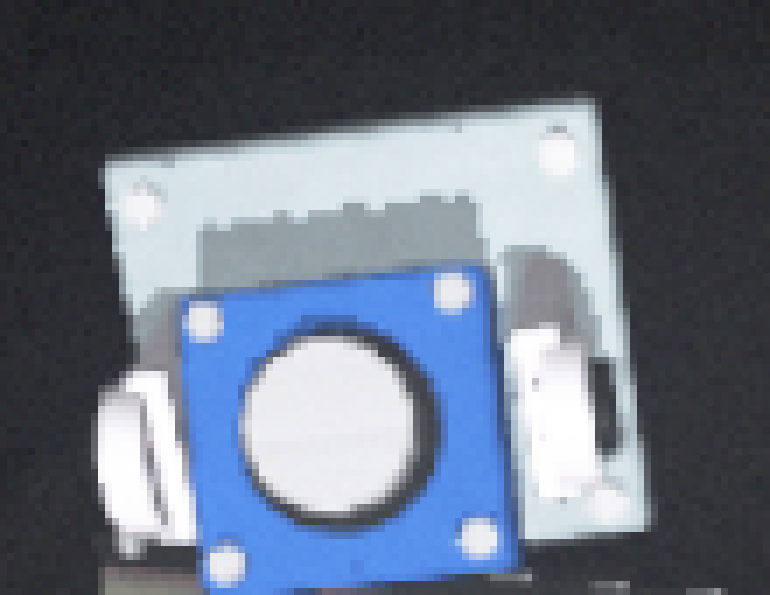

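Run:
```python
from h import *
t=robot.camera("top");s=robot.camera("scene");w=robot.camera("wrist")
T1=lambda x,y:ray(t,165+x/5.9-.5,140+y/5.9-.5)
S1=lambda x,y:ray(s,180+x/6-.5,190+y/6-.5)
W=lambda x,y:ray(w,225+x/7-.5,170+y/7-.5,True)
pts={"UL":((430,128),(405,190),(479,538)),"UR":((571,97),(517,135),(227,564)),"LL":((463,257),(507,288),(452,293)),"LR":((604,225),(619,232),(204,322)),"d":((520,180),(518,190),(327,427))}
for mode in("TSW","TW","SW"):
    q={}
    for k,(a,b,c) in pts.items():
        rs=[r for m,r in zip("TSW",(T1(*a),S1(*b),W(*c))) if m in mode]
        q[k],e=tri(rs);print(k,q[k].round(4),np.round(np.array(e)*1000,1))
    UL,UR,LL,LR,d=q.values();c=(UL+UR+LL+LR)/4;ex=UL+UR-LL-LR;ey=UL+LL-UR-LR
    n=np.cross(ex,ey);n/=np.linalg.norm(n)
    print(mode,"c",c.round(4),"tilt",np.arccos(n[2]).round(3),"tilt ex",np.arctan2(ex[2],np.hypot(*ex[:2])).round(3),"yaw n,ex,ey",np.arctan2(-n[1],-n[0]).round(3),np.arctan2(ex[1],ex[0]).round(3),np.arctan2(-ey[0],ey[1]).round(3),np.linalg.norm(ex)/2,np.linalg.norm(ey)/2,"h",((d-c)@n).round(4),"perp",(d-c-n*((d-c)@n)).round(4))
```

```text
UL [0.5283 0.2021 0.0939] [1.4 0.7 1.7]
UR [0.5401 0.1501 0.0947] [1.5 0.8 2. ]
LL [0.4828 0.1918 0.0723] [1.2 0.7 1.3]
LR [0.4953 0.1391 0.0709] [1.3 0.8 1.7]
d [0.509  0.1692 0.0908] [1.7 0.7 2.1]
TSW c [0.5116 0.1708 0.0829] tilt 0.456 tilt ex 0.456 yaw n,ex,ey 0.24 0.231 0.227 0.05167235908649169 0.053755137210359405 h 0.0084 perp [ 0.001  -0.0007  0.0004]
UL [0.5316 0.2031 0.0836] [0.2 0.2]
UR [0.5432 0.15   0.0849] [0.2 0.2]
LL [0.4849 0.1925 0.0636] [0.5 0.5]
LR [0.4977 0.1391 0.0613] [0.3 0.3]
d [0.5122 0.1693 0.0788] [0.5 0.5]
TW c [0.5143 0.1712 0.0733] tilt 0.432 tilt ex 0.432 yaw n,ex,ey 0.243 0.229 0.224 0.052075332745357944 0.05463521154286848 h 0.006 perp [ 0.0003 -0.0012 -0.    ]
UL [0.5258 0.203  0.0957] [0.3 0.3]
UR [0.5372 0.1517 0.097 ] [0. 0.]
LL [0.4812 0.1924 0.0735] [0.3 0.3]
LR [0.4931 0.1404 0.0727] [0.5 0.5]
d [0.5062 0.1707 0.093 ] [0.2 0.2]
SW c [0.5093 0.1719 0.0847] tilt 0.471 tilt ex 0.471 yaw n,ex,ey 0.212 0.242 0.222 0.051293862687940416 0.052935920195506296 h 0.0089 perp [ 0.0008 -0.0004  0.0004]
```

carry_out:
  series:
    - [62,-414,42,0,0,11,1]
    - [62,-414,42,0,0,11,1]
    - [62,-414,42,0,0,11,1]
    - [62,-414,42,0,0,11,1]
    - [62,-414,42,0,0,11,1]
    - [62,-414,42,0,0,11,1]
    - [62,-414,42,0,0,11,1]
    - [62,-414,42,0,0,11,1]

```text
time: 2.65
position: [0.3998, -0.1986, 0.2975]
tool_rot: [0.046, 0.999, -0.0, -0.001]
ft_force: [-1.0, 0.7, 0.7]
grip_width: 0.0871
```

Run:
```python
from h import *
o=robot.get_obs();print(o["time"],o["q"],o["position"])
w=robot.camera("wrist");cv2.imwrite("pics/d1.png",w["pixels"][:,:,::-1])
```

```text
2.65 [-7.11373506e-01  1.87589355e-01  1.75593865e+00 -1.34297831e-03
  1.19935456e+00 -2.18879525e+00] [ 0.39983595 -0.19858988  0.29751574]
```

View pics/d1.png

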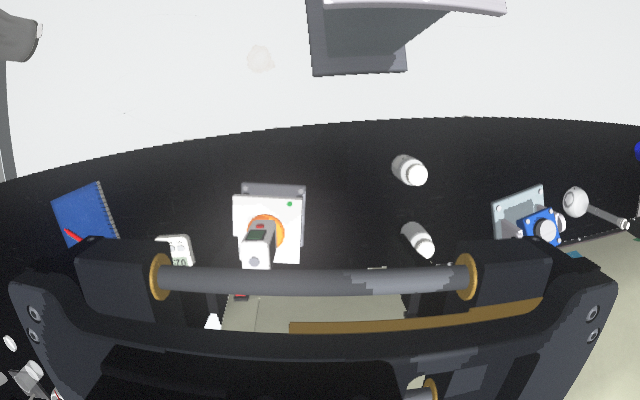

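Run:
```python
from h import *
w=robot.camera("wrist");crop(w,220,170,100,110,5.4,"d2.png")
p,r=pose()
for z in(.075,):
    print(proj(w,[[.4655,-.267,.075],[.4655,-.2664,.165]],True))
```

```text
[[264.80680486 230.75873065]
 [253.33911296 260.64958653]]
```

View pics/d2.png

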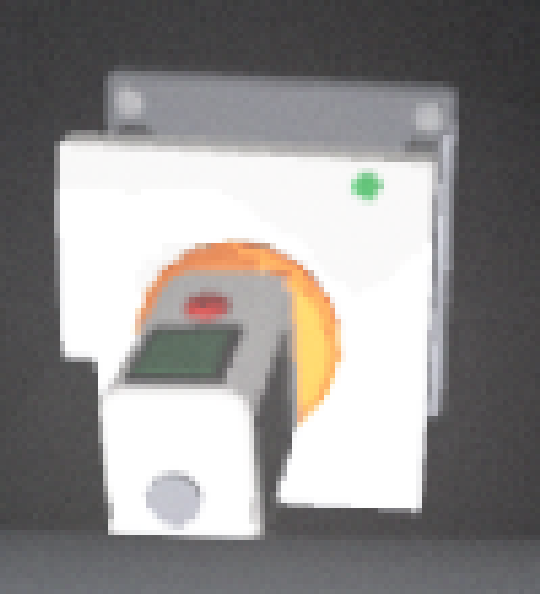

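Run:
```python
from h import *
w=robot.camera("wrist");t=robot.camera("top")
W=lambda x,y,z:plane(w,220+x/5.4-.5,170+y/5.4-.5,z,True)
def yaw(a,b,ax):
    d=b-a;return round(float(np.arctan2(d[1],d[0])-(np.pi/2 if ax=='y' else 0)),3),round(float(np.linalg.norm(d)),4)
print("front",yaw(W(110,392,.165),W(246,395,.165),'y'),"back",yaw(W(115,535,.165),W(258,538,.165),'y'),"right",yaw(W(255,410,.165),W(264,530,.165),'x'),"left",yaw(W(102,400,.165),W(109,530,.165),'x'))
c=[W(62,145,.075),W(437,158,.075),W(422,508,.075)];print("plate",np.round(c,4),yaw(c[0],c[1],'y'),yaw(c[1],c[2],'x'),"ctr",((c[0]+c[2])/2).round(4))
print("btn",W(174,498,.166).round(4))
x,e=tri([ray(w,220+174/5.4-.5,170+498/5.4-.5,True),ray(t,400+480/8-.5,150+278/8-.5)]);print(x,e)
T=lambda x,y,z:plane(t,400+x/8-.5,150+y/8-.5,z)
print("top yaw",yaw(T(413,355,.165),T(421,210,.165),'x'),yaw(T(525,365,.165),T(420,360,.165),'y'),yaw(T(535,205,.165),T(430,200,.165),'y'))
print("wrist cam pos",w["position"])
go([.466,-.267,.215],frame(-.11))
```

```text
front (-0.095, 0.0269) back (-0.083, 0.0293) right (-0.077, 0.0261) left (-0.131, 0.0286)
plate [[ 0.4143 -0.3045  0.075 ]
 [ 0.4258 -0.2139  0.075 ]
 [ 0.5177 -0.2272  0.075 ]] (-0.127, 0.0914) (-0.144, 0.0928) ctr [ 0.466  -0.2658  0.075 ]
btn [ 0.4662 -0.267   0.166 ]
[ 0.46658669 -0.26716651  0.16520031] [np.float64(1.0608986594545226e-05), np.float64(1.0608986594531702e-05)]
top yaw (-0.096, 0.038) (-0.051, 0.0273) (-0.051, 0.0274)
wrist cam pos [ 0.32490608 -0.189209    0.4586448 ]
shift [-72.8 -66.   82.8] turn [ 0.04 -0.11  1.26] rows 2.1
```

Run:
```python
from h import *
go([.4662,-.267,.215],frame(-.09));go([.4662,-.267,.122],frame(-.09))
```

```text
shift [-73.  -66.   82.8] turn [ 0.04 -0.11  0.12] rows 2.1
shift [-73.2 -66.  175.8] turn [ 0.04 -0.11  0.12] rows 3.2
```

carry_out:
  series:
    - [-73,-66,83,0,-0.1,0.1,1]
    - [-73,-66,83,0,-0.1,0.1,1]
    - [-73,-66,83,0,-0.1,0.1,1]
    - [-73,-66,83,0,-0.1,0.1,1]
    - [-73,-66,83,0,-0.1,0.1,1]

```text
time: 3.48
position: [0.4662, -0.2658, 0.2166]
tool_rot: [0.044, 0.999, -0.0, 0.001]
ft_force: [0.1, -0.2, 0.7]
grip_width: 0.0874
```

Run:
```python
from h import *
w=robot.camera("wrist");s=robot.camera("scene");cv2.imwrite("pics/e1.png",w["pixels"][:,:,::-1]);crop(s,340,60,160,160,4.5,"e2.png")
go([.4662,-.267,.122],frame(-.09))
```

```text
shift [ 0.2 -0.6 94.8] turn [-0.06  0.13  0.07] rows 1.5
```

View pics/e1.png

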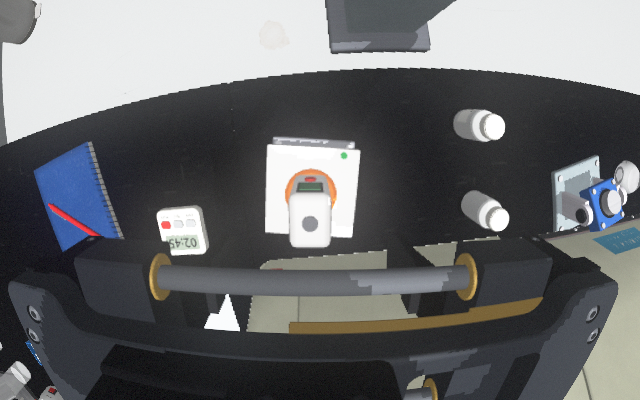

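View pics/e2.png

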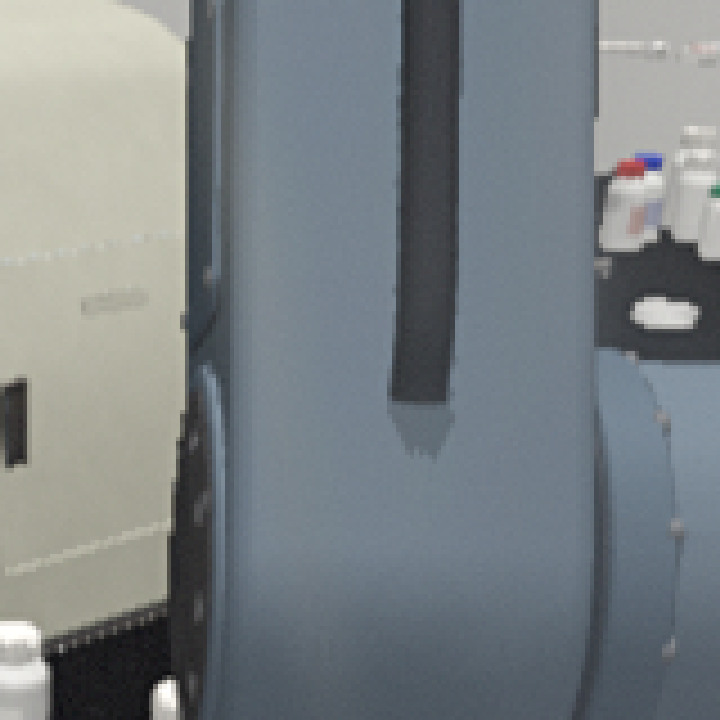

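Run:
```python
from h import *
w=robot.camera("wrist")
a=w["pixels"][215:235,300:322].astype(int);m=(a.max(2)<190).astype(np.uint8)
ys,xs=np.nonzero(m);print(xs.mean()+300,ys.mean()+215,len(xs))
print(plane(w,xs.mean()+300,ys.mean()+215,.166,True))
```

```text
310.14507772020727 223.24352331606218 193
[ 0.46660221 -0.26850568  0.166     ]
```

carry_out:
  series:
    - [0,-1.5,60,0,0.1,0,1]
    - [0,-1.5,85,0,0.1,0,1]
    - [0,-1.5,95,0,0.1,0,1]
    - [0,-1.5,95,0,0.1,0,1]
    - [0,-1.5,95,0,0.1,0,1]

```text
time: 4.25
position: [0.4671, -0.2688, 0.123]
tool_rot: [0.045, 0.999, -0.001, 0.001]
ft_force: [0.4, -0.1, -0.3]
grip_width: 0.0869
```

Run:
```python
from h import *
o=robot.get_obs();print(o["position"],o["ft_force"]);go([.4664,-.2675,.122],frame(-.09))
```

```text
[ 0.46709422 -0.26881238  0.12301825] [ 0.36812364 -0.08079327 -0.31625812]
shift [0.8 1.2 1. ] turn [-0.16  0.16  0.06] rows 0.0
```

carry_out:
  series:
    - [0.8,1.2,1,-0.1,0.1,0,1]
    - [0.8,1.2,1,-0.1,0.1,0,1]
    - [0.8,1.2,1,-0.1,0.1,0,-1]
    - [0.8,1.2,1,-0.1,0.1,0,-1]
    - [0.8,1.2,1,-0.1,0.1,0,-1]
    - [0.8,1.2,1,-0.1,0.1,0,-1]
    - [0.8,1.2,1,-0.1,0.1,0,-1]
    - [0.8,1.2,1,-0.1,0.1,0,-1]
  force: 35

```text
time: 5.25
position: [0.4664, -0.2676, 0.122]
tool_rot: [0.045, 0.999, -0.001, 0.0]
ft_force: [-0.0, -0.4, -0.6]
grip_width: 0.0354
```

Run:
```python
from h import *
o=robot.get_obs();print(o["position"],o["tool_rot"],o["ft_force"],o["moment"],o["grip_width"])
w=robot.camera("wrist");crop(w,213,120,200,140,4,"f1.png")
```

```text
[ 0.46638386 -0.26755471  0.12198281] [ 4.45262375e-02  9.99007965e-01 -5.43201453e-04  4.53625781e-04] [-0.02501974 -0.43002414 -0.63201208] [-0.03863343  0.00941012 -0.0021625 ] 0.03536777387340177
```

View pics/f1.png

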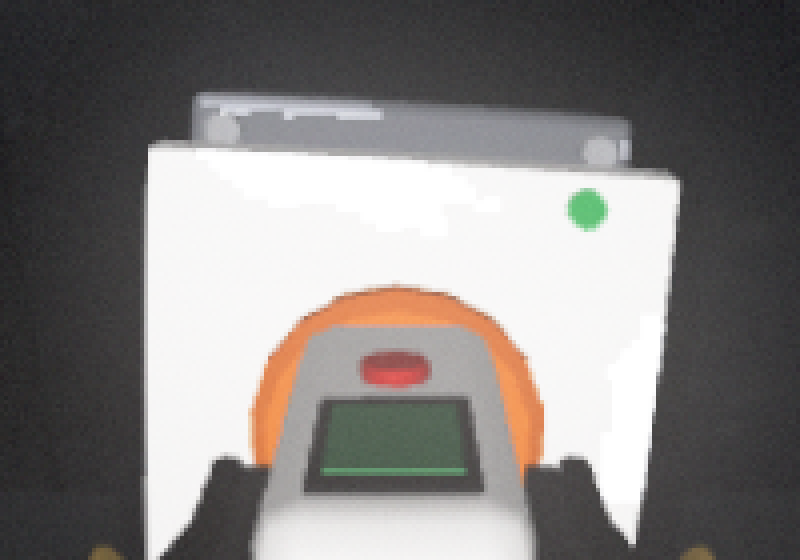

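carry_out:
  series:
    - [0,0,0,0,0,0,-1]
    - [0,0,0,0,0,0,-1]
    - [0,0,0,0,0,0,-1]
    - [0,0,0,0,0,0,-1]

```text
time: 5.8
position: [0.4665, -0.2678, 0.122]
tool_rot: [0.044, 0.999, -0.001, 0.001]
ft_force: [-0.0, 0.3, -1.3]
grip_width: 0.0316
```

Run:
```python
from h import *
o=robot.get_obs();print(o["position"],o["tool_rot"],o["ft_force"],o["moment"],o["grip_width"])
```

```text
[ 0.46646042 -0.26784545  0.12200813] [ 4.43758485e-02  9.99014376e-01 -8.71689264e-04  5.48954829e-04] [-0.03356877  0.28682792 -1.30151404] [-0.01512691 -0.00296452 -0.05366152] 0.031559079672941005
```

carry_out:
  series:
    - [0,0,-15,0,0,0,-1]
    - [0,0,-60,0,0,0,-1]
    - [0,0,-110,0,0,0,-1]
    - [0,0,-150,0,0,0,-1]
    - [0,0,-150,0,0,0,-1]
    - [0,0,-150,0,0,0,-1]

```text
time: 6.55
position: [0.4652, -0.2665, 0.2709]
tool_rot: [0.044, 0.999, 0.0, -0.001]
ft_force: [-0.6, 0.0, -3.7]
grip_width: 0.0323
```

```bash
cat >> h.py <<'E'
SEAT=np.array([.512,.171,.080]);TILT=.456;YAW=.23
def seatn(t=TILT,y=YAW): return np.array([-np.sin(t)*np.cos(y),-np.sin(t)*np.sin(y),np.cos(t)])
def tcp_at(h): return SEAT+seatn()*(h+.107)
E
python3 - <<'E'
from h import *
o=robot.get_obs();print(o["position"],o["ft_force"],o["grip_width"],o["q"])
w=robot.camera("wrist");crop(w,213,120,200,140,4,"g1.png")
t=robot.camera("top");crop(t,380,130,130,90,6,"g2.png")
P=tcp_at(.06);print(P)
go([.42,0,.30],frame(.07));go(P,frame(YAW,TILT))
E
```

```text
[ 0.46515789 -0.26650006  0.27086247] [-0.58776798  0.04537434 -3.73995838] 0.03232152739660121 [-7.28494636e-01  3.51426821e-01  1.59529590e+00 -6.29028812e-04
  1.19603732e+00 -2.21025194e+00]
[0.4403964  0.15423449 0.22993613]
shift [ 68.5 261.4 -29.6] turn [ 0.09 -0.16 -9.1 ] rows 4.3
shift [ 61.7 416.8  40.7] turn [ -4.06 -26.05 -17.98] rows 6.8
```

View pics/g1.png

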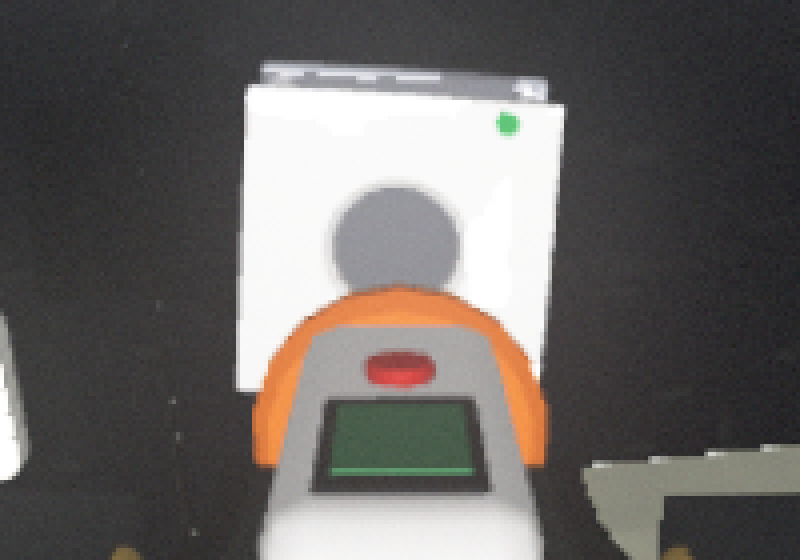

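carry_out:
  series:
    - [20,60,-30,0,0,-4,-1]
    - [68,120,-30,0,0,-9,-1]
    - [68,180,-30,0,0,-9,-1]
    - [68,240,-30,0,0,-9,-1]
    - [68,261,-30,0,0,-9,-1]
    - [68,261,-30,0,0,-9,-1]

```text
time: 7.4
position: [0.419, 0.002, 0.299]
tool_rot: [-0.036, 0.999, 0.002, -0.003]
ft_force: [0.8, -0.8, -4.6]
grip_width: 0.0314
```

Run:
```python
from h import *
o=robot.get_obs();print(o["position"],o["ft_force"],o["grip_width"],o["q"])
go(tcp_at(.10),frame(YAW,TILT))
s=robot.camera("scene");cv2.imwrite("pics/h1.png",s["pixels"][:,:,::-1])
```

```text
[0.41903808 0.00195858 0.29898997] [ 0.75588125 -0.76577698 -4.58858037] 0.0313832135572916 [-2.64366545e-01  1.45013127e-01  1.80682330e+00  1.35146011e-03
  1.19687836e+00 -1.90827515e+00]
shift [-15.2 147.4  33.6] turn [ -1.83 -26.42  -8.92] rows 2.6
```

View pics/h1.png

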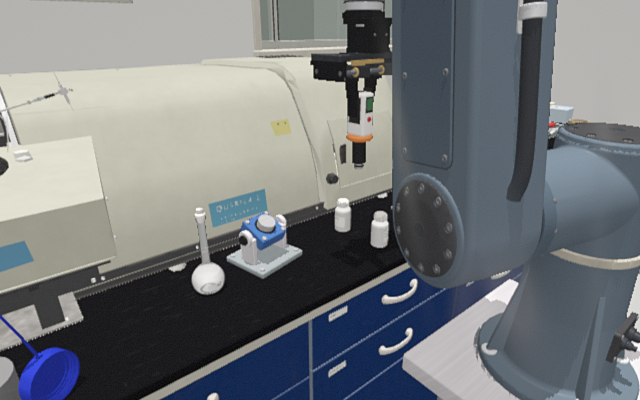

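Run:
```python
from h import *
s=robot.camera("scene");p,r=pose()
print(proj(s,[p+r.apply([0,0,d]) for d in(.107,.047,.037,0)]))
crop(s,330,75,60,100,6,"h2.png")
```

```text
[[358.52656785 168.04476874]
 [359.50318528 138.92644167]
 [359.6714846  133.90851498]
 [360.30865599 114.91093774]]
```

View pics/h2.png

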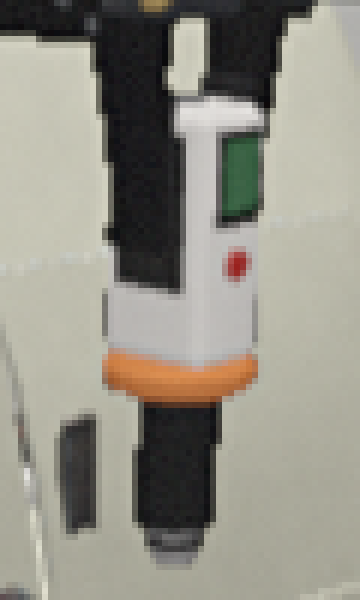

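carry_out:
  series:
    - [-15,60,0,-1,-9,-3,-1]
    - [-15,110,15,-1.5,-18,-6,-1]
    - [-15,147,33,-1.8,-26.4,-8.9,-1]
    - [-15,147,33,-1.8,-26.4,-8.9,-1]
    - [-15,147,33,-1.8,-26.4,-8.9,-1]
    - [-15,147,33,-1.8,-26.4,-8.9,-1]

```text
time: 8.25
position: [0.4269, 0.1462, 0.2676]
tool_rot: [-0.109, 0.968, 0.024, 0.226]
ft_force: [-0.2, -1.3, -3.9]
grip_width: 0.0317
```

Run:
```python
from h import *
o=robot.get_obs();print(o["position"],o["ft_force"],o["grip_width"],o["q"])
go(tcp_at(.10),frame(YAW,TILT))
s=robot.camera("scene");crop(s,180,90,180,200,3,"i1.png");w=robot.camera("wrist");crop(w,213,60,200,200,3,"i2.png")
t=robot.camera("top");crop(t,200,110,150,100,5,"i3.png")
```

```text
[0.42685132 0.14620237 0.26760028] [-0.22863175 -1.27959799 -3.92841555] 0.03165966664552211 [ 0.02011318  0.0730535   2.11267257  0.17874861  0.5115794  -1.91197906]
shift [3.1 4.7 0.4] turn [-0.31  0.16 -0.21] rows 0.1
```

View pics/i1.png

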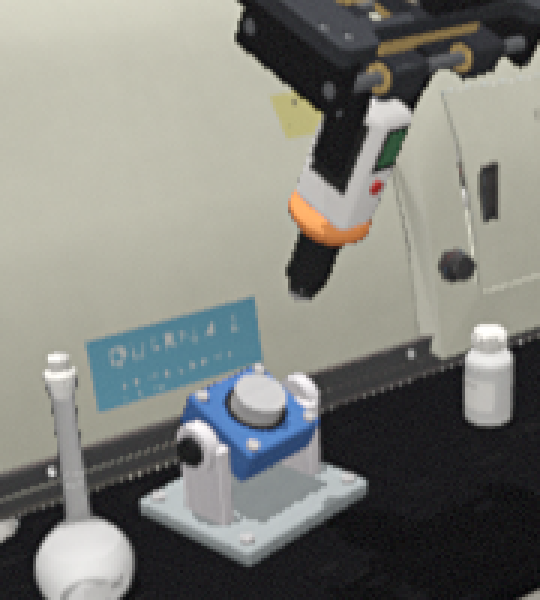

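View pics/i2.png

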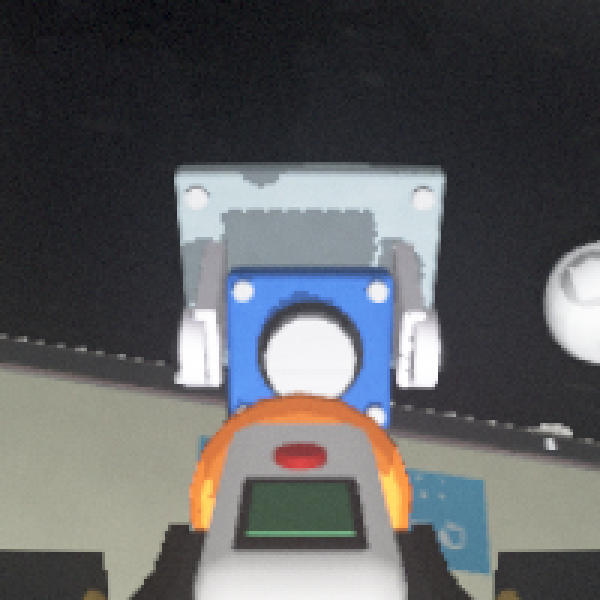

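View pics/i3.png

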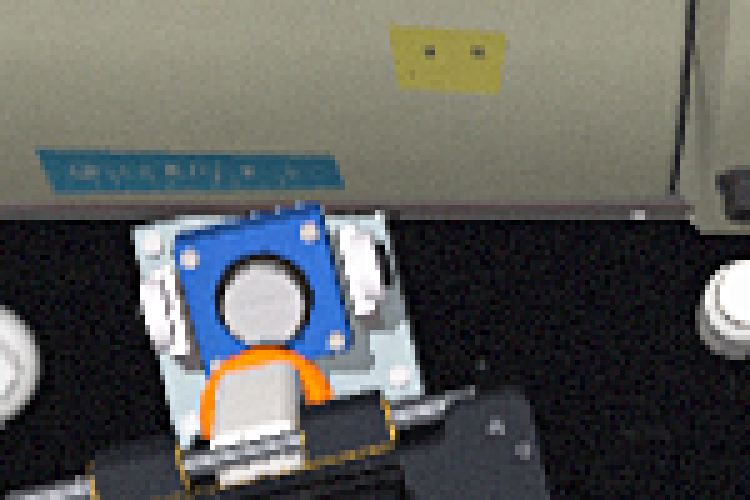

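```bash
cat > fit.py <<'E'
from h import *
from scipy.optimize import least_squares
t=robot.camera("top");s=robot.camera("scene");w=robot.camera("wrist")
obs=[]  # cam,name,pixel
for n,a,b in[("UL",(430,128),(405,190)),("UR",(571,97),(517,135)),("LL",(463,257),(507,288)),("LR",(604,225),(619,232)),("d",(520,180),(518,190))]:
    obs+=[("t",n,(165+a[0]/5.9-.5,140+a[1]/5.9-.5)),("s",n,(180+b[0]/6-.5,190+b[1]/6-.5))]
for n,a in[("LR",(243,291)),("LL",(377,291)),("UL",(377,413))]: obs.append(("w",n,(213+a[0]/3-.5,60+a[1]/3-.5)))
cams=dict(t=t,s=s,w=w);sg=dict(UL=(1,1),UR=(1,-1),LL=(-1,1),LR=(-1,-1))
def f(x,use,full=False):
    c=x[:3];M=(R.from_euler('z',x[3])*R.from_euler('y',-x[4])).as_matrix()
    # camera shift (m) as a weak 2 mm prior
    r=[]
    for k,n,px in obs:
        if k not in use: continue
        P=c+M[:,2]*x[6] if n=="d" else c+M[:,0]*sg[n][0]*x[5]+M[:,1]*sg[n][1]*x[5]
        i="tsw".index(k);P=P+x[7+3*i:10+3*i]
        r+=list((proj(cams[k],P,k=="w")[0]-px)/.4)
    r=np.array(r)
    if full: return r*.4
    return np.r_[r,x[7:]/.001]
for use in("tsw","ts","sw","tw"):
    r=least_squares(f,np.r_[SEAT,.23,.456,.026,.008,np.zeros(9)],args=(use,),x_scale=np.r_[[.01]*3,.1,.1,.01,.01,[.001]*9])
    x=r.x;print(use,x[:7].round(4),"cost",r.cost.round(1),"bias mm",(x[7:]*1e3).round(1),"maxres px",np.abs(f(x,use,True)).max().round(2))
    print("   pivot check: stage z of pivot",x[2]-.014*np.cos(x[4]))
E
python3 fit.py
```

```text
tsw [0.5122 0.17   0.0815 0.2374 0.4286 0.0263 0.0091] cost 17.2 bias mm [ 1.   0.2  0.2  0.5 -0.2  1.2 -1.5 -0.  -1.4] maxres px 1.1
   pivot check: stage z of pivot 0.06878862480680106
ts [0.513  0.1698 0.0829 0.2219 0.4432 0.0264 0.009 ] cost 5.2 bias mm [ 0.1  0.2  0.  -0.1 -0.2 -0.   0.   0.   0. ] maxres px 0.55
   pivot check: stage z of pivot 0.07021958537849571
sw [0.51   0.1703 0.0828 0.2427 0.4341 0.0261 0.0095] cost 10.4 bias mm [ 0.   0.   0.   0.7  0.6  0.9 -0.7 -0.6 -0.9] maxres px 0.97
   pivot check: stage z of pivot 0.07013063928585714
tw [0.5139 0.1708 0.0757 0.2419 0.3566 0.0266 0.0051] cost 8.3 bias mm [ 0.2  0.  -0.   0.  -0.  -0.  -0.2 -0.   0. ] maxres px 0.78
   pivot check: stage z of pivot 0.06262597274019881
```

```bash
cat > fit2.py <<'E'
from h import *
from scipy.optimize import least_squares
t=robot.camera("top");s=robot.camera("scene");w=robot.camera("wrist")
It=cv2.imread("pics/a_top.png")[:,:,::-1].astype(float);Is=cv2.imread("pics/a_scene.png")[:,:,::-1].astype(float);Iw=w["pixels"].astype(float)
def cen(I,u,v,k=3):
    for _ in range(3):
        ui,vi=int(round(u)),int(round(v));a=I[vi-k:vi+k+1,ui-k:ui+k+1];wt=np.clip(a[:,:,0]-np.median(a[:,:,0])-15,0,None)
        Y,X=np.mgrid[vi-k:vi+k+1,ui-k:ui+k+1];u,v=(wt*X).sum()/wt.sum(),(wt*Y).sum()/wt.sum()
    return u,v
obs=[]
for n,a,b in[("UL",(430,128),(405,190)),("UR",(571,97),(517,135)),("LL",(463,257),(507,288)),("LR",(604,225),(619,232))]:
    obs+=[("t",n,cen(It,165+a[0]/5.9-.5,140+a[1]/5.9-.5,2)),("s",n,cen(Is,180+b[0]/6-.5,190+b[1]/6-.5,2))]
for n,a in[("LR",(243,291)),("LL",(377,291))]: obs.append(("w",n,cen(Iw,213+a[0]/3-.5,60+a[1]/3-.5,3)))
for o in obs: print(o[0],o[1],np.round(o[2],2))
cams=dict(t=t,s=s,w=w);sg=dict(UL=(1,1),UR=(1,-1),LL=(-1,1),LR=(-1,-1))
def f(x,use,full=False):
    c=x[:3];M=(R.from_euler('z',x[3])*R.from_euler('y',-x[4])).as_matrix();r=[]
    for k,n,px in obs:
        if k not in use: continue
        P=c+M[:,0]*sg[n][0]*x[5]+M[:,1]*sg[n][1]*x[5]
        i="tsw".index(k);r+=list((proj(cams[k],P+x[6+3*i:9+3*i],k=="w")[0]-px)/.3)
    r=np.array(r)
    return r*.3 if full else np.r_[r,x[6:]/.0015]
for use in("t","s","tsw","ts","sw","tw"):
    r=least_squares(f,np.r_[SEAT,.23,.456,.026,np.zeros(9)],args=(use,),x_scale=np.r_[[.01]*3,.1,.1,.01,[.001]*9])
    x=r.x;print(use,x[:6].round(4),"cost",r.cost.round(1),"bias mm",(x[6:]*1e3).round(1),"res",np.abs(f(x,use,True)).max().round(2))
E
python3 fit2.py
```

```text
fit2.py:8: RuntimeWarning: invalid value encountered in scalar divide
  Y,X=np.mgrid[vi-k:vi+k+1,ui-k:ui+k+1];u,v=(wt*X).sum()/wt.sum(),(wt*Y).sum()/wt.sum()
Traceback (most recent call last):
  File "fit2.py", line 13, in <module>
    for n,a in[("LR",(243,291)),("LL",(377,291))]: obs.append(("w",n,cen(Iw,213+a[0]/3-.5,60+a[1]/3-.5,3)))
                                                                     ~~~^^^^^^^^^^^^^^^^^^^^^^^^^^^^^^^^^
  File "fit2.py", line 7, in cen
    ui,vi=int(round(u)),int(round(v));a=I[vi-k:vi+k+1,ui-k:ui+k+1];wt=np.clip(a[:,:,0]-np.median(a[:,:,0])-15,0,None)
              ~~~~~^^^
ValueError: cannot convert float NaN to integer
```

```bash
sed -i 's/np.median(a\[:,:,0\])/np.percentile(a[:,:,0],30)/; s/60+a\[1\]\/3-.5,3)/60+a[1]\/3-.5,4)/' fit2.py; python3 fit2.py
```

```text
t UL [237.38 161.47]
s UL [246.81 220.95]
t UR [261.29 155.95]
s UR [265.86 212.48]
t LL [243.1  183.24]
s LL [263.92 237.59]
t LR [266.81 177.81]
s LR [282.72 227.68]
w LR [292.11 158.64]
w LL [337.04 158.88]
t [0.4586 0.1348 0.3929 0.2225 0.5763 0.0192] cost 0.4 bias mm [-0. -0.  0.  0.  0.  0.  0.  0.  0.] res 0.17
s [ 0.6615  0.0825 -0.0013  0.205   0.4127  0.0325] cost 0.8 bias mm [-0. -0. -0. -0.  0. -0.  0.  0.  0.] res 0.27
tsw [0.5123 0.1696 0.0831 0.2219 0.4339 0.0265] cost 6.3 bias mm [ 0.1  0.6  0.   0.1  0.2 -0.2 -0.3 -0.7  0.1] res 0.46
ts [0.5124 0.1701 0.0831 0.221  0.4344 0.0264] cost 5.8 bias mm [ 0.1  0.1  0.  -0.1 -0.1 -0.   0.   0.   0. ] res 0.45
sw [0.5129 0.1691 0.0825 0.215  0.4177 0.0266] cost 1.5 bias mm [ 0.  -0.   0.   0.3  0.3  0.  -0.3 -0.3 -0. ] res 0.25
tw [0.5125 0.1696 0.0836 0.2231 0.5722 0.0269] cost 0.6 bias mm [-0.2  0.5  0.1  0.   0.   0.   0.2 -0.5 -0.1] res 0.21
```

carry_out:
  series:
    - [0,-60,0,0,0,0,-1]
    - [0,-110,0,0,0,0,-1]
    - [0,-110,0,0,0,0,-1]
    - [0,-110,0,0,0,0,-1]
    - [0,-110,0,0,0,0,-1]

```text
time: 9.48
position: [0.4483, 0.0415, 0.2665]
tool_rot: [-0.111, 0.968, 0.025, 0.224]
ft_force: [0.8, 1.1, -4.0]
grip_width: 0.0318
```

Run:
```python
from h import *
import pickle
w=robot.camera("wrist");pickle.dump(w,open("w3.pkl","wb"));cv2.imwrite("pics/j1.png",w["pixels"][:,:,::-1])
o=robot.get_obs();print(o["time"],o["q"])
```

```text
9.525 [-0.3205721   0.07503137  2.11269733  0.41800776  0.59812813 -2.42624913]
```

View pics/j1.png

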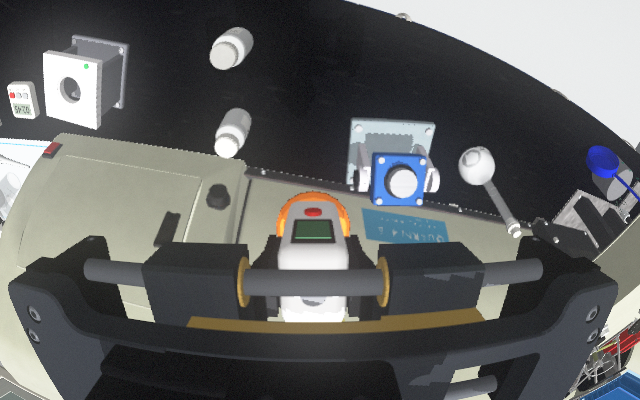

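carry_out:
  series:
    - [0,0,-30,0,9,0,-1]
    - [0,0,-60,0,18,0,-1]
    - [0,0,-60,0,24,0,-1]
    - [0,0,-60,0,24,0,-1]
    - [0,0,-60,0,24,0,-1]
    - [0,0,-60,0,24,0,-1]

```text
time: 10.28
position: [0.4214, 0.0361, 0.3198]
tool_rot: [-0.114, 0.993, 0.002, 0.018]
ft_force: [0.2, -1.0, -3.8]
grip_width: 0.0318
```

Run:
```python
from h import *
import pickle
w=robot.camera("wrist");pickle.dump(w,open("w4.pkl","wb"))
w3=pickle.load(open("w3.pkl","rb"))
crop(w3,340,110,110,110,5,"k3.png")
for n,d in(("w3",w3),("w4",w)):
    print(proj(d,SEAT[None],True))
cv2.imwrite("pics/k4.png",w["pixels"][:,:,::-1])
```

```text
[[402.69800508 180.66213488]]
[[388.9129523  249.15688209]]
```

View pics/k3.png

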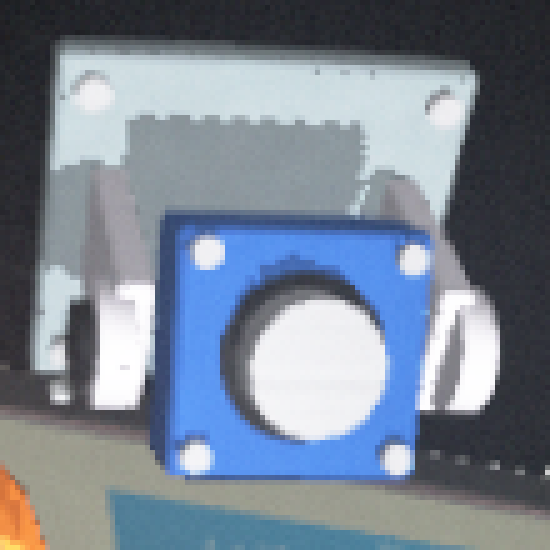

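View pics/k4.png

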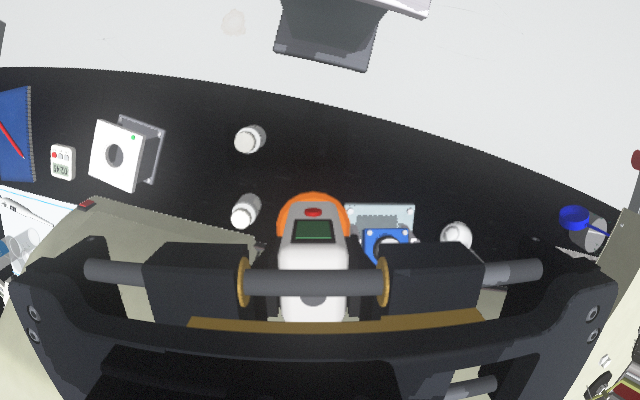

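```bash
cat > patch.py <<'E'
s=open("fit2.py").read()
s=s.replace('for o in obs: print','''import pickle
w3=pickle.load(open("w3.pkl","rb"));I3=w3["pixels"].astype(float)
obs=[o for o in obs if o[0]!="w"]
for n,a in[("LR",(208,251)),("LL",(414,258)),("UR",(195,457)),("UL",(397,457))]: obs.append(("w",n,cen(I3,340+a[0]/5-.5,110+a[1]/5-.5,4)))
obs+=[("t","d",(165+520/5.9-.5,140+180/5.9-.5)),("s","d",(180+518/6-.5,190+190/6-.5)),("w","d",(340+319/5-.5,110+366/5-.5))]
w=w3
for o in obs: print''')
s=s.replace("P=c+M[:,0]*sg[n][0]*x[5]+M[:,1]*sg[n][1]*x[5]","P=c+M[:,2]*x[15] if n=='d' else c+M[:,0]*sg[n][0]*x[5]+M[:,1]*sg[n][1]*x[5]").replace("x[6:]/.0015","x[6:15]/.0015").replace("np.zeros(9)]","np.zeros(9),.009]").replace("[.001]*9]","[.001]*9,.01]")
open("fit3.py","w").write(s)
E
python3 patch.py; python3 fit3.py
```

```text
fit3.py:8: RuntimeWarning: invalid value encountered in scalar divide
  Y,X=np.mgrid[vi-k:vi+k+1,ui-k:ui+k+1];u,v=(wt*X).sum()/wt.sum(),(wt*Y).sum()/wt.sum()
Traceback (most recent call last):
  File "fit3.py", line 13, in <module>
    for n,a in[("LR",(243,291)),("LL",(377,291))]: obs.append(("w",n,cen(Iw,213+a[0]/3-.5,60+a[1]/3-.5,4)))
                                                                     ~~~^^^^^^^^^^^^^^^^^^^^^^^^^^^^^^^^^
  File "fit3.py", line 7, in cen
    ui,vi=int(round(u)),int(round(v));a=I[vi-k:vi+k+1,ui-k:ui+k+1];wt=np.clip(a[:,:,0]-np.percentile(a[:,:,0],30)-15,0,None)
              ~~~~~^^^
ValueError: cannot convert float NaN to integer
```

```bash
sed -i '13d' fit3.py; python3 fit3.py
```

```text
t UL [237.38 161.47]
s UL [246.81 220.95]
t UR [261.29 155.95]
s UR [265.86 212.48]
t LL [243.1  183.24]
s LL [263.92 237.59]
t LR [266.81 177.81]
s LR [282.72 227.68]
w LR [381.2  160.11]
w LL [422.87 161.59]
w UR [378.72 201.24]
w UL [418.97 201.52]
t d [252.64 170.01]
s d [265.83 221.17]
w d [403.3 182.7]
t [0.4739 0.1447 0.3049 0.2227 0.5778 0.0214] cost 1.2 bias mm [ 0.   0.  -0.   0.   0.   0.   0.   0.   0.   1.4] res 0.34
s [ 1.8623 -0.6202 -0.6796  0.2043  0.4107  0.081 ] cost 0.9 bias mm [ 0.  -0.   0.  -0.  -0.  -0.   0.   0.   0.  28.5] res 0.25
tsw [0.5129 0.1693 0.0821 0.2234 0.422  0.0265] cost 17.5 bias mm [ 0.1  0.7  0.   0.3  0.1  0.6 -0.4 -0.8 -0.6  8.8] res 0.6
ts [0.5127 0.1699 0.083  0.2207 0.4274 0.0264] cost 9.4 bias mm [ 0.1  0.1 -0.  -0.1 -0.1  0.   0.   0.   0.   8.8] res 0.61
sw [0.5131 0.1689 0.0818 0.2219 0.419  0.0265] cost 9.7 bias mm [-0.   0.   0.   0.5  0.3  0.6 -0.5 -0.3 -0.6  9.1] res 0.55
tw [0.513  0.1695 0.0809 0.228  0.4106 0.0265] cost 14.4 bias mm [ 0.1  0.7 -0.   0.  -0.   0.  -0.1 -0.7  0.   8.1] res 0.55
```

```bash
sed -i 's/^SEAT=.*/SEAT=np.array([.513,.1693,.082]);TILT=.43;YAW=.223/' h.py
python3 - <<'E'
from h import *
go(tcp_at(.08),frame(YAW,TILT)); print(tcp_at(.08))
E
```

```text
shift [-37.8 110.3  69.8] turn [ -0.03 -22.5    0.36] rows 2.2
[0.43697545 0.15205979 0.2519766 ]
```

carry_out:
  series:
    - [-10,60,10,0,-9,0.2,-1]
    - [-38,110,40,0,-18,0.4,-1]
    - [-38,110,70,0,-22.5,0.4,-1]
    - [-38,110,70,0,-22.5,0.4,-1]
    - [-38,110,70,0,-22.5,0.4,-1]
    - [-38,110,70,0,-22.5,0.4,-1]

```text
time: 11.38
position: [0.4399, 0.1513, 0.2538]
tool_rot: [-0.108, 0.971, 0.023, 0.214]
ft_force: [0.7, 0.2, -3.5]
grip_width: 0.0316
```

Run:
```python
from h import *
go(tcp_at(.03),frame(YAW,TILT));o=robot.get_obs();print(o["q"],o["ft_force"],o["moment"])
```

```text
shift [ 3.4  1.5 50.5] turn [-0.11  0.24 -0.08] rows 0.8
[ 0.03941724  0.12702402  2.08821425  0.15582032  0.50336606 -1.87300743] [ 0.73742928  0.15528815 -3.51674832] [-0.05507321  0.58715546 -0.00681496]
```

carry_out:
  series:
    - [3,1.5,25,0,0.2,0,-1]
    - [3.4,1.5,50,-0.1,0.2,-0.1,-1]
    - [3.4,1.5,50,-0.1,0.2,-0.1,-1]
    - [3.4,1.5,50,-0.1,0.2,-0.1,-1]
    - [3.4,1.5,50,-0.1,0.2,-0.1,-1]

```text
time: 12.0
position: [0.4577, 0.1566, 0.2082]
tool_rot: [-0.109, 0.971, 0.024, 0.213]
ft_force: [-0.3, 0.4, -4.4]
grip_width: 0.0317
```

Run:
```python
from h import *
go(tcp_at(.015),frame(YAW,TILT));o=robot.get_obs();print(o["ft_force"],o["moment"],o["time"])
p,r=pose();print("F tool",r.inv().apply(o["ft_force"]))
s=robot.camera("scene");crop(s,230,140,100,110,5.4,"l1.png");w=robot.camera("wrist");crop(w,263,120,110,90,6,"l2.png");t=robot.camera("top");crop(t,215,130,90,70,7,"l3.png")
print("nose scene px",proj(s,[p+r.apply([0,0,.107])]), "disc",proj(s,[SEAT+seatn()*.009]))
```

```text
shift [ 1.1  0.2 16.4] turn [-0.04  0.17  0.02] rows 0.3
[-0.27056451  0.36844614 -4.38151292] [-0.04172323  0.61663093  0.03903121] 12.0
F tool [2.0036588  0.42236855 3.90045759]
nose scene px [[268.52299475 213.27642318]] disc [[266.11776982 221.63547722]]
```

View pics/l1.png

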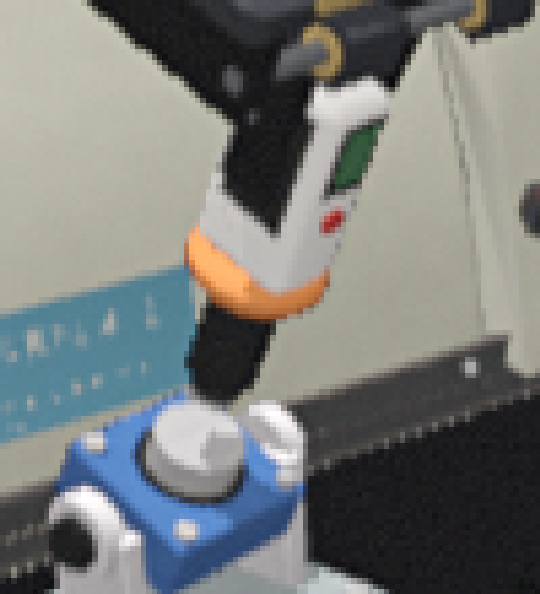

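View pics/l2.png

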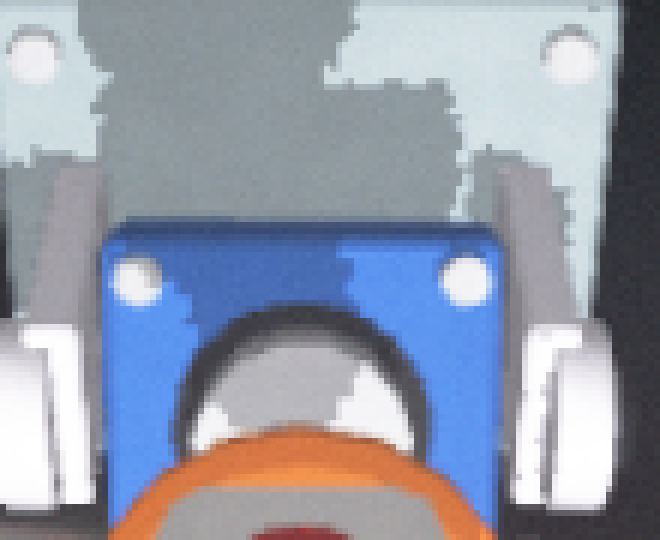

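carry_out:
  series:
    - [1,0.2,8,0,0.1,0,-1]
    - [1.1,0.2,16,0,0.2,0,-1]
    - [1.1,0.2,16,0,0.2,0,-1]
    - [1.1,0.2,16,0,0.2,0,-1]

```text
time: 12.65
position: [0.4628, 0.1581, 0.1925]
tool_rot: [-0.109, 0.971, 0.023, 0.211]
ft_force: [-0.1, 0.4, -4.4]
grip_width: 0.0322
```

```bash
cat > st.py <<'E'
from h import *
o=robot.get_obs();p,r=pose(o)
d=r.inv().apply(p-SEAT)
P=r.apply([0,0,.107])+p-SEAT
print("t",o["time"],"nose h mm",(P@seatn()*1e3).round(2),"lat",((P-seatn()*(P@seatn()))*1e3).round(1),"F tool",r.inv().apply(o["ft_force"]).round(2),"M",r.inv().apply(o["moment"]).round(3),"w",o["grip_width"])
print("ang err deg",np.degrees((r.inv()*frame(YAW,TILT)).as_rotvec()).round(2))
E
python3 st.py
python3 - <<'E'
from h import *
go(tcp_at(.009),frame(YAW,TILT))
E
```

```text
t 12.65 nose h mm 14.89 lat [-0.9 -0.  -0.4] F tool [1.86 0.38 3.97] M [-0.079  0.622  0.037] w 0.03215690461977992
ang err deg [-0.02 -0.11  0.03]
shift [-0.7 -0.2  5.9] turn [-0.02 -0.11  0.03] rows 0.1
```

carry_out:
  series:
    - [-0.5,0,1,0,0,0,-1]
    - [-0.7,-0.2,2,0,-0.1,0,-1]
    - [-0.7,-0.2,3,0,-0.1,0,-1]
    - [-0.7,-0.2,3,0,-0.1,0,-1]

```text
time: 13.15
position: [0.4646, 0.1584, 0.19]
tool_rot: [-0.109, 0.971, 0.024, 0.212]
ft_force: [-1.1, -0.1, -4.8]
grip_width: 0.0317
```

```bash
python3 st.py
```

```text
t 13.15 nose h mm 11.87 lat [-0.1 -0.  -0. ] F tool [2.96 0.16 3.88] M [-0.03  0.54  0.04] w 0.03169137040050219
ang err deg [-0.02 -0.02  0.03]
```

carry_out:
  series:
    - [0,0,1,0,0,0,-1]
    - [0,0,2,0,0,0,-1]
    - [0,0,2,0,0,0,-1]

```text
time: 13.52
position: [0.4654, 0.1585, 0.1883]
tool_rot: [-0.109, 0.971, 0.024, 0.212]
ft_force: [-2.4, -0.1, -1.4]
grip_width: 0.0319
```

```bash
python3 st.py
```

```text
t 13.525 nose h mm 9.96 lat [-0.1 -0.  -0. ] F tool [2.72 0.4  0.31] M [0.031 0.691 0.03 ] w 0.031903476633395746
ang err deg [-0.02 -0.01  0.03]
```

carry_out:
  series:
    - [0,0,0.7,0,0,0,-1]
    - [0,0,1.2,0,0,0,-1]

```text
time: 13.78
position: [0.4659, 0.1587, 0.1873]
tool_rot: [-0.109, 0.971, 0.024, 0.212]
ft_force: [-1.5, -0.8, 0.4]
grip_width: 0.0316
```

```bash
python3 st.py
```

```text
t 13.775 nose h mm 8.84 lat [-0.  0. -0.] F tool [ 1.31 -0.44 -1.02] M [0.024 0.679 0.053] w 0.03155120954297249
ang err deg [-0.02 -0.    0.03]
```

carry_out:
  series:
    - [0,0,0,0,0,0,-1]
    - [0,0,0,0,0,0,-1]
    - [0,0,0,0,0,0,-1]

```text
time: 14.15
position: [0.4658, 0.1587, 0.1873]
tool_rot: [-0.109, 0.971, 0.024, 0.212]
ft_force: [-1.9, -0.5, 0.9]
grip_width: 0.0318
```

```bash
python3 st.py
```

```text
t 14.15 nose h mm 8.86 lat [-0.  0. -0.] F tool [ 1.44 -0.04 -1.64] M [-0.018  0.676  0.062] w 0.03180209224314826
ang err deg [-0.02  0.    0.03]
```

carry_out:
  series:
    - [0,0,0,0,0,0,-1]
    - [0,0,0,0,0,0,-1]
    - [0,0,0,0,0,0,-1]
    - [0,0,0,0,0,0,-1]
    - [0,0,0,0,0,0,-1]
    - [0,0,0,0,0,0,-1]
    - [0,0,0,0,0,0,-1]
    - [0,0,0,0,0,0,-1]

```text
time: 15.15
position: [0.4659, 0.1587, 0.1873]
tool_rot: [-0.109, 0.971, 0.024, 0.212]
ft_force: [-2.0, -0.8, 0.7]
grip_width: 0.0319
```

```bash
python3 st.py
python3 - <<'E'
from h import *
s=robot.camera("scene");crop(s,230,140,100,110,5.4,"m1.png");t=robot.camera("top");crop(t,215,130,90,70,7,"m3.png")
E
```

```text
t 15.15 nose h mm 8.86 lat [-0.  0. -0.] F tool [ 1.62 -0.33 -1.54] M [0.013 0.656 0.034] w 0.03189308770187635
ang err deg [-0.02  0.    0.03]
```

View pics/m1.png

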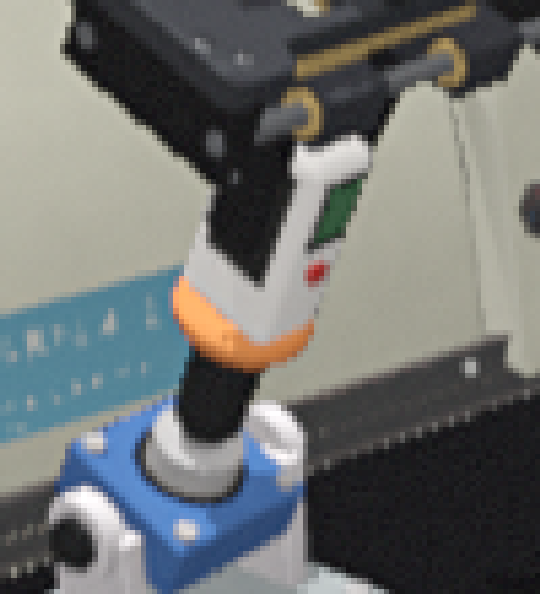

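View pics/m3.png

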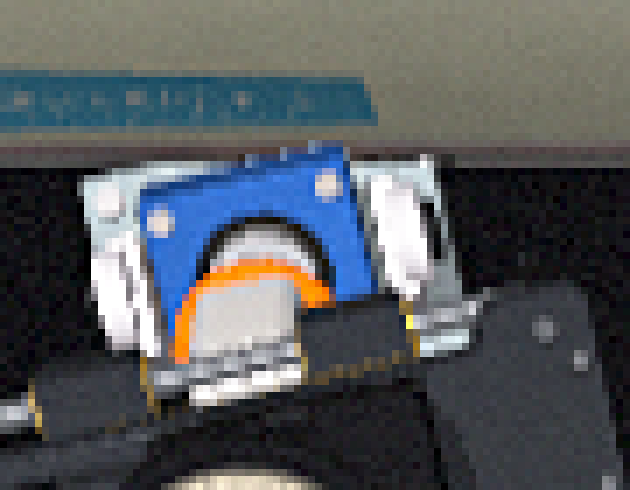

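Run:
```python
from h import *
s=robot.camera("scene");p,r=pose()
a=s["pixels"][200:240,245:290,::-1].astype(float);g=np.clip((a-110)*2.2,0,255).astype(np.uint8)
cv2.imwrite("pics/n1.png",cv2.resize(g,None,fx=14,fy=14,interpolation=cv2.INTER_CUBIC))
print("tip(sprung),contact,neck end", (proj(s,[p+r.apply([0,0,d]) for d in(.107,.1045,.095)])-[245,200]+.5)*14)
print("disc ctr orig", (np.array([265.83,221.17])-[245,200]+.5)*14)
```

```text
tip(sprung),contact,neck end [[302.464164   310.70447215]
 [306.71708294 298.528049  ]
 [323.0172074  251.85958068]]
disc ctr orig [298.62 303.38]
```

View pics/n1.png

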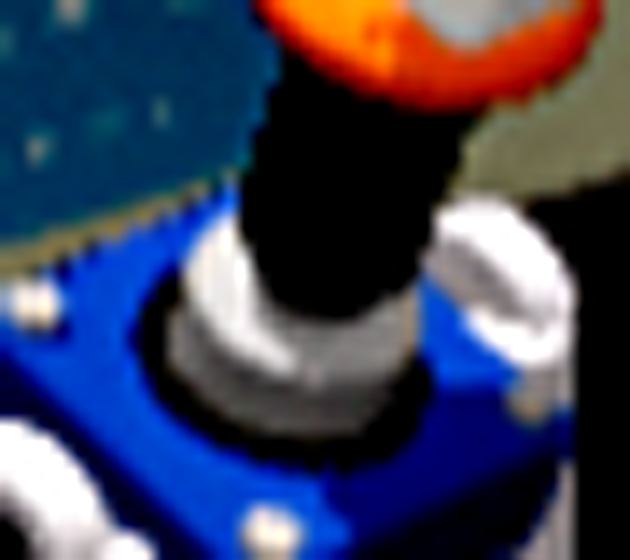

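carry_out:
  series:
    - [0,0,0,0,0,0,-1]
    - [0,0,0,0,0,0,-1]
    - [0,0,0,0,0,0,-1]
    - [0,0,0,0,0,0,-1]
    - [0,0,0,0,0,0,-1]
    - [0,0,0,0,0,0,-1]
    - [0,0,0,0,0,0,-1]
    - [0,0,0,0,0,0,-1]

```text
time: 16.3
position: [0.4659, 0.1587, 0.1873]
tool_rot: [-0.109, 0.971, 0.024, 0.212]
ft_force: [-1.7, -0.0, 0.7]
grip_width: 0.0321
```

```bash
python3 st.py
```

```text
t 16.3 nose h mm 8.86 lat [-0.  0. -0.] F tool [ 1.24  0.38 -1.36] M [-0.041  0.646  0.049] w 0.03206387331642579
ang err deg [-0.02  0.    0.03]
```

carry_out:
  series:
    - [0,0,-4,0,0,0,-1]
    - [0,0,-15,0,0,0,-1]
    - [0,0,-40,0,0,0,-1]
    - [0,0,-80,0,0,0,-1]
    - [0,0,-80,0,0,0,-1]
    - [0,0,-80,0,0,0,-1]

```text
time: 17.05
position: [0.433, 0.1513, 0.2597]
tool_rot: [-0.109, 0.971, 0.024, 0.212]
ft_force: [-1.1, 0.7, -4.1]
grip_width: 0.0315
```

```bash
python3 st.py
python3 - <<'E'
from h import *
go([.42,0,.30],frame(.07))
E
```

```text
t 17.05 nose h mm 88.73 lat [-0.4 -0.  -0.2] F tool [2.55 0.88 3.37] M [-0.06   0.607 -0.01 ] w 0.031487436080205815
ang err deg [-0.02 -0.01  0.02]
shift [  25.2 -144.7  -55.8] turn [ 1.86 24.58  8.65] rows 2.5
```

carry_out:
  series:
    - [10,-40,-50,0,8,2,-1]
    - [25,-90,-56,1,16,5,-1]
    - [25,-145,-56,1.9,24.6,8.6,-1]
    - [25,-145,-56,1.9,24.6,8.6,-1]
    - [25,-145,-56,1.9,24.6,8.6,-1]
    - [25,-145,-56,1.9,24.6,8.6,-1]

```text
time: 17.8
position: [0.4191, 0.0006, 0.2993]
tool_rot: [-0.036, 0.999, 0.0, -0.001]
ft_force: [-0.2, 0.4, -4.5]
grip_width: 0.0321
```

```bash
cat >> h.py <<'E'
DOCKP=np.array([.46646,-.26785,.1220]);DOCKR=R.from_quat([4.45e-2,.99901,-.0007,.0005])
E
python3 - <<'E'
from h import *
go(DOCKP+[0,0,.14],DOCKR)
s=robot.camera("scene");p,r=pose()
print(proj(s,[p+r.apply([0,0,d]) for d in(.107,.047,.037,0)]))
crop(s,330,75,60,100,6,"o1.png")
E
```

```text
shift [ -28.  -271.2   37.1] turn [ 0.09 -0.18  9.22] rows 4.4
[[358.29985599 168.07638811]
 [359.31279832 138.95790141]
 [359.48741973 133.93815734]
 [360.14869212 114.92892969]]
```

View pics/o1.png

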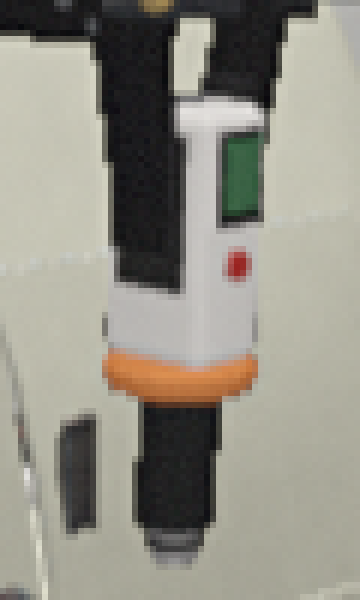

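The view matches the one before pressing (nose tip at about (175, 562) in the crop in both), so the analyser did not slip in the grip. Back to the dock.

carry_out:
  series:
    - [-10,-60,0,0,0,2,-1]
    - [-28,-120,0,0,0,4,-1]
    - [-28,-180,10,0,0,6,-1]
    - [-28,-235,37,0,-0.1,9.2,-1]
    - [-28,-271,37,0,-0.2,9.2,-1]
    - [-28,-271,37,0,-0.2,9.2,-1]
    - [-28,-271,37,0,-0.2,9.2,-1]
    - [-28,-271,37,0,-0.2,9.2,-1]

```text
time: 18.85
position: [0.4665, -0.2659, 0.2628]
tool_rot: [0.043, 0.999, 0.0, 0.001]
ft_force: [-0.6, 0.8, -3.9]
grip_width: 0.0315
```

Run:
```python
from h import *
go(DOCKP+[0,0,.07],DOCKR);go(DOCKP,DOCKR);print(robot.get_obs()["ft_force"])
w=robot.camera("wrist");crop(w,213,120,200,140,4,"p1.png")
```

```text
shift [ 0.  -2.  70.8] turn [0.1  0.05 0.14] rows 1.1
shift [  0.2  -2.  140.8] turn [0.1  0.05 0.14] rows 2.3
[-0.60941353  0.80700343 -3.93732378]
```

View pics/p1.png

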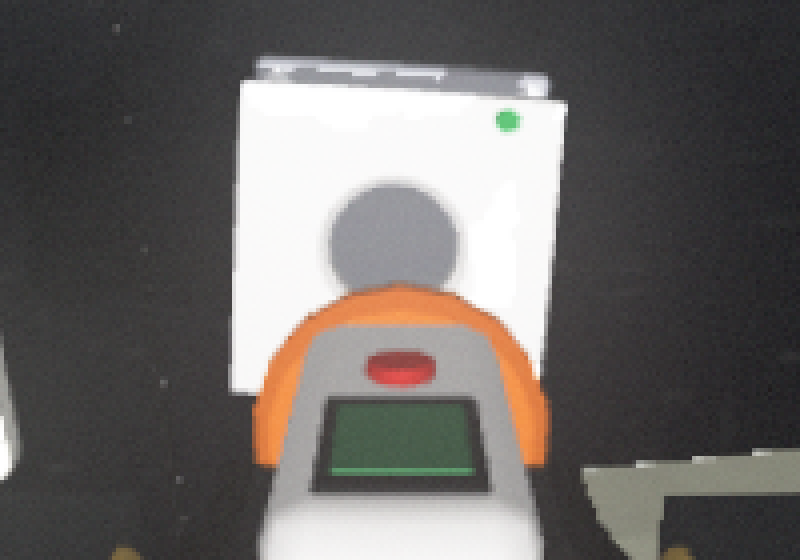

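carry_out:
  series:
    - [0,-2,40,0.1,0,0.1,-1]
    - [0,-2,66,0.1,0,0.1,-1]
    - [0,-2,66,0.1,0,0.1,-1]
    - [0,-2,66,0.1,0,0.1,-1]

```text
time: 19.4
position: [0.4675, -0.2683, 0.1981]
tool_rot: [0.044, 0.999, -0.002, 0.002]
ft_force: [0.7, -0.2, -3.9]
grip_width: 0.0319
```

Run:
```python
from h import *
go(DOCKP,DOCKR);print(robot.get_obs()["ft_force"],robot.get_obs()["position"])
```

```text
shift [ 1.4  0.6 76.1] turn [-0.1   0.18  0.09] rows 1.2
[ 0.65549262 -0.19589558 -3.87412954] [ 0.46750887 -0.2682879   0.19808362]
```

carry_out:
  series:
    - [1.2,0.5,8,-0.1,0.2,0.1,-1]
    - [1.2,0.5,25,-0.1,0.2,0.1,-1]
    - [1.2,0.5,45,-0.1,0.2,0.1,-1]
    - [1.2,0.5,62,-0.1,0.2,0.1,-1]
    - [1.2,0.5,71,-0.1,0.2,0.1,-1]
    - [1.2,0.5,71,-0.1,0.2,0.1,-1]
    - [1.2,0.5,71,-0.1,0.2,0.1,-1]

```text
time: 20.27
position: [0.4672, -0.2684, 0.1278]
tool_rot: [0.045, 0.999, -0.001, 0.001]
ft_force: [-1.0, 0.6, -4.8]
grip_width: 0.032
```

Run:
```python
from h import *
go(DOCKP,DOCKR);print(robot.get_obs()["ft_force"],robot.get_obs()["position"])
```

```text
shift [0.8 0.5 5.8] turn [-0.06  0.05 -0.01] rows 0.1
[-1.01259122  0.57547269 -4.77389525] [ 0.46717653 -0.26837475  0.12778976]
```

carry_out:
  series:
    - [0.8,0.5,2,0,0,0,-1]
    - [0.8,0.5,4,0,0,0,-1]
    - [0.8,0.5,5.5,0,0,0,-1]
    - [0.8,0.5,5.8,0,0,0,-1]
    - [0.8,0.5,5.8,0,0,0,-1]

```text
time: 20.9
position: [0.4664, -0.2678, 0.122]
tool_rot: [0.045, 0.999, -0.001, 0.001]
ft_force: [-0.6, 0.6, -3.4]
grip_width: 0.032
```

Run:
```python
from h import *
go(DOCKP,DOCKR);print(robot.get_obs()["ft_force"],robot.get_obs()["position"])
```

```text
shift [-0.1 -0.1  0. ] turn [-0.06  0.05 -0.01] rows 0.0
[-0.63771397  0.64359951 -3.35852059] [ 0.46640398 -0.26779118  0.12204876]
```

carry_out:
  series:
    - [0,0,0.4,0,0,0,-1]
    - [0,0,0.4,0,0,0,-1]
    - [0,0,0.4,0,0,0,0]
    - [0,0,0.4,0,0,0,0.6]
    - [0,0,0.4,0,0,0,1]
    - [0,0,0.4,0,0,0,1]
    - [0,0,0.4,0,0,0,1]
    - [0,0,0.4,0,0,0,1]

```text
time: 21.9
position: [0.4664, -0.2678, 0.1216]
tool_rot: [0.045, 0.999, -0.001, 0.001]
ft_force: [0.2, -0.0, 0.2]
grip_width: 0.0825
```

carry_out:
  series:
    - [0,0,0,0,0,0,1]
    - [0,0,0,0,0,0,1]
    - [0,0,0,0,0,0,1]
    - [0,0,0,0,0,0,1]

```text
time: 22.4
position: [0.4664, -0.2678, 0.1216]
tool_rot: [0.045, 0.999, -0.001, 0.001]
ft_force: [0.7, -0.0, -0.2]
grip_width: 0.087
```

Run:
```python
from h import *
w=robot.camera("wrist");crop(w,213,120,200,140,4,"q1.png");o=robot.get_obs();print(o["grip_width"],o["ft_force"],o["position"])
```

```text
0.08708814816926705 [0.50358239 0.90028436 0.60237658] [ 0.46638651 -0.2677508   0.12159253]
```

View pics/q1.png

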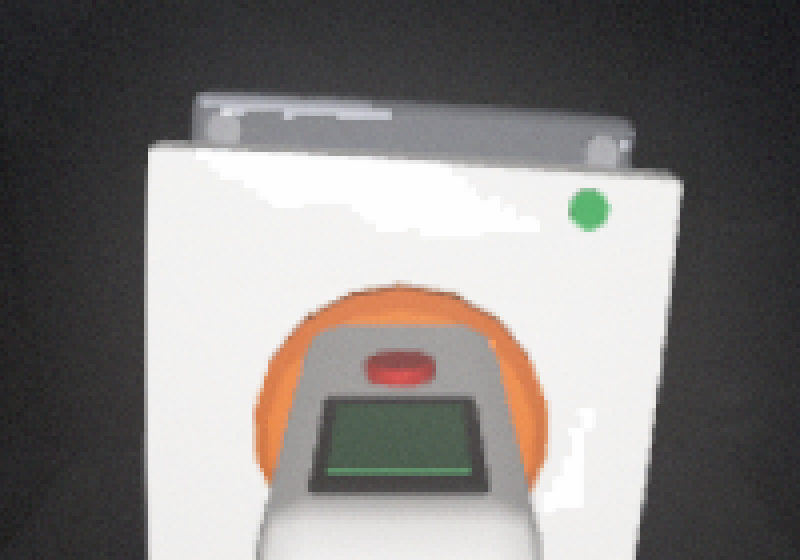

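Seated as before: the collar lies flat on the plate, and the gripper is open and clear. Retreat upward, then toward the robot, and check.

carry_out:
  series:
    - [0,0,-20,0,0,0,1]
    - [0,0,-60,0,0,0,1]
    - [0,0,-110,0,0,0,1]
    - [20,20,-160,0,0,0,1]
    - [50,70,-180,0,0,0,1]
    - [50,130,-180,0,0,0,1]
    - [50,180,-180,0,0,0,1]
    - [50,180,-180,0,0,0,1]

```text
time: 23.45
position: [0.4315, -0.0805, 0.3013]
tool_rot: [0.042, 0.999, -0.001, 0.001]
ft_force: [-1.3, -0.8, 0.1]
grip_width: 0.0867
```

carry_out:
  series:
    - [0,60,0,0,0,0,1]
    - [0,120,0,0,0,0,1]
    - [0,180,0,0,0,0,1]
    - [0,180,0,0,0,0,1]
    - [0,180,0,0,0,0,1]

```text
time: 24.08
position: [0.4469, 0.098, 0.3008]
tool_rot: [0.042, 0.999, -0.001, 0.001]
ft_force: [0.1, -0.4, -0.1]
grip_width: 0.0874
```

Run:
```python
from h import *
s=robot.camera("scene");t=robot.camera("top");w=robot.camera("wrist");cv2.imwrite("pics/r1.png",s["pixels"][:,:,::-1]);crop(t,400,150,90,75,8,"r2.png")
cv2.imwrite("pics/r3.png",t["pixels"][:,:,::-1]);cv2.imwrite("pics/r4.png",w["pixels"][:,:,::-1])
o=robot.get_obs();print(o["time"],o["position"],o["ft_force"])
a=cv2.imread("pics/a_top.png").astype(int);b=t["pixels"][:,:,::-1].astype(int)
for n,(u0,u1,v0,v1) in dict(flask=(170,212,162,200),stage=(226,286,150,200),b1=(335,362,158,185),b2=(340,368,203,232),dock=(412,475,165,220)).items():
    d=np.abs(a[v0:v1,u0:u1]-b[v0:v1,u0:u1]).max(2);print(n,(d>60).sum())
```

```text
24.225 [0.44690654 0.09717106 0.30090422] [ 0.57893992  0.09270179 -0.52426249]
flask 405
stage 2261
b1 25
b2 0
dock 10
```

View pics/r2.png

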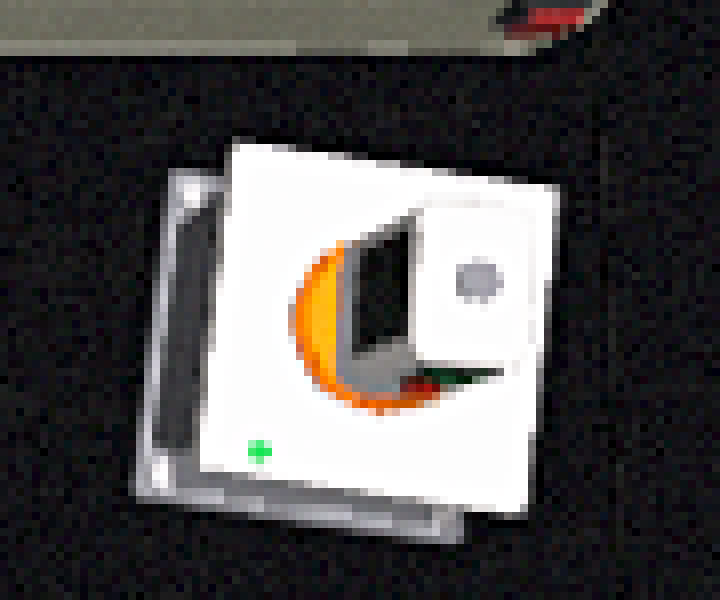

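View pics/r3.png

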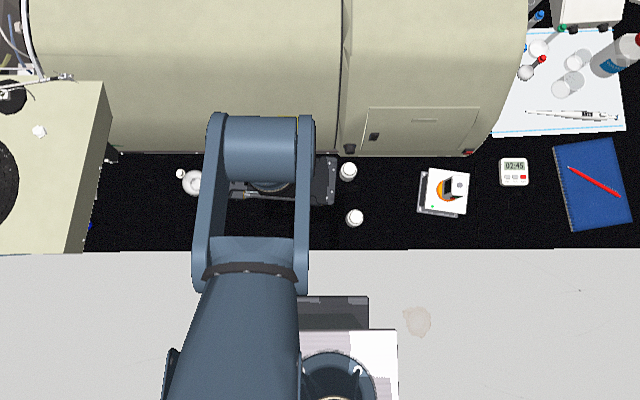

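View pics/r4.png

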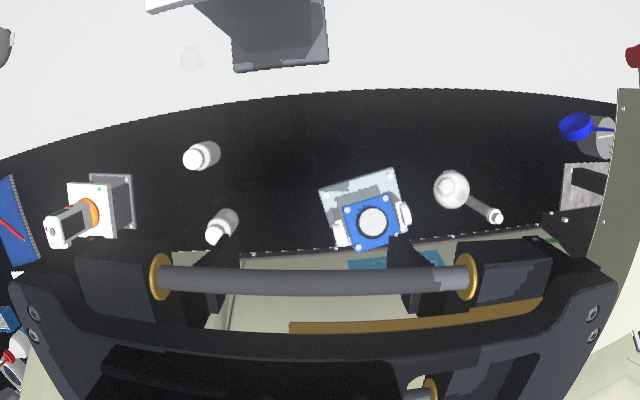

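Run:
```python
from rig import robot
print(robot.hand_in())
```

```text
the job is handed in; nothing more can be done
None
```

I took the analyser out of the dock, pressed its nose on the disc at about 5 N, put it back seated in the dock and handed the job in at about 24 s.

- **Press:** I felt the disc about 11 mm out along the seat axis. The force along the nose, with the analyser's weight taken off, stayed between 4.9 and 5.5 N for about 2.5 s. The tool did not move measurably in that time.
- **Centring:** In the scene camera, the computed contact point lay about 0.7 px (about 1 mm) from the disc centre. The wrist camera agreed sideways.
- **Return:** After release, the top view of the dock and analyser matched the starting view almost exactly. The collar lay flat on the plate, the gripper was fully open, and the force was back to zero within noise.
- **Surroundings:** Both bottles were in place in the top view. The arm hid part of the stage and flask there, so I have no start-to-end comparison for them. The last wrist picture shows the stage looking as before and the flask standing.

**Checks that disagreed:**
- My estimates of the block's tilt ranged mostly from 0.41 to 0.47 rad depending on the camera pair, and a few fits fell outside that. I used 0.43, so the press may be off square by a degree or two.
- The cameras put the disc about 2.4 mm lower along its normal than where I felt contact. That difference lies along the pressing direction and does not affect the centring.

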